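# Set out the wood-stain samples and finishing things

### The job

Fan the three stain samples into a shingled row down the middle of the white display board, square to it: the pale one flat against the blue end stop, then the red-brown one, then the black-brown one, each lying with about its first third on top of the one before and its far edge down on the board. Stand the stain pot in the middle of the round black mat, and lay the red sanding block flat on the table directly to the left of that mat (left as seen from the robot), level with its centre and a finger's width or two from its edge. Leave the green sample and the tin of nails where they are.

Things in the scene. Friction and masses are not known exactly. Their poses are not given: they have to be found in the camera images.
- pale_c (a point): pale, straw-coloured stain sample, a flat wooden tile 80 x 50 x 8 mm with a small dark dot near one end (either way round will do), lying flat; the point is its centre, 4 mm above its underside; its x axis runs along the 80 mm length, y along the 50 mm width, z up
- red_brown_c (a point): red-brown stain sample, a flat wooden tile 80 x 50 x 8 mm with a small dark dot near one end (either way round will do), lying flat; the point is its centre, 4 mm above its underside; its x axis runs along the 80 mm length, y along the 50 mm width, z up
- black_brown_c (a point): black-brown stain sample, a flat wooden tile 80 x 50 x 8 mm with a small dark dot near one end (either way round will do), lying flat; the point is its centre, 4 mm above its underside; its x axis runs along the 80 mm length, y along the 50 mm width, z up
- pot_c (a point): stain pot: closed round amber jar with a paper band and white lid, 50 mm across, 60 mm tall, standing; the point is its centre, 30 mm above its foot
- block_c (a point): red sanding block with a dark grey underside, 70 x 45 x 30 mm; the point is its centre, 15 mm above its underside; x runs along the 70 mm length, y along the 45 mm width, z up
- board: fixed white display board 240 x 110 mm, 8 mm thick, lying on the table. Origin at the middle of its underside, x along its length, y across it, z up. A blue end stop crosses its -x end (15 mm thick, inner face at x = -105 mm, top 22 mm above the table); the row starts there and runs to +x. A dark brown wooden rim 8 mm thick, top 16 mm above the table, runs outside its -y long edge (inner face at y = -55 mm); the +y edge and +x end are open
- mat: fixed round black rubber mat, 80 mm across, 5 mm thick, flat on the table; origin at the centre of its underside, axes parallel to the robot's (x away from the robot, y to the robot's left)
- green: green sample tile, 80 x 50 x 8 mm, loose; not part of the row, to be left alone; origin at the centre of its underside
- tin: round open aluminium tin of nails, 60 mm across, 34 mm tall, loose; to be left alone; origin at the centre of its underside
There are look-alikes about, which are no part of the job. Of the things that look like the part that bears pale_c, the middle-sized one is meant. What is shaped like the part that bears pot_c but pink or purple is not meant.

How it is judged (in metres and radians):
At the end, for the whole second after the job is handed in: Pale flat, within 12 mm of the stop; red-brown, then black-brown, centres 41-70 mm apart, each leaning on the last (0.08-0.25 rad); all within 15 mm of mid-line, 0.2 rad of square. Pot upright within 13 mm of mat centre. Block flat on table 60-125 mm left of it, 30 mm in x. At rest (x of pale_c in the frame of board between -0.074 and -0.053 m and y of pale_c in the frame of board between -0.015 and 0.015 m and angle between the x axis of each of pale_c, red_brown_c, black_brown_c and the x axis of board, either way round below 0.2 rad and y of red_brown_c in the frame of board between -0.015 and 0.015 m and y of black_brown_c in the frame of board between -0.015 and 0.015 m and angle between pale_c's own z axis and vertical below 0.05 rad and z of pale_c in the frame of board below 0.015 m and horizontal distance between pale_c and red_brown_c between 0.041 and 0.07 m and horizontal distance between red_brown_c and black_brown_c between 0.041 and 0.07 m and x of red_brown_c in the frame of board between -0.034 and 0.018 m and x of black_brown_c in the frame of board between 0.015 and 0.08 m and angle between red_brown_c's own z axis and vertical between 0.08 and 0.25 rad and z of red_brown_c in the frame of board between 0.013 and 0.026 m and angle between black_brown_c's own z axis and vertical between 0.08 and 0.25 rad and z of black_brown_c in the frame of board between 0.013 and 0.026 m and horizontal distance between pot_c and mat below 0.013 m and angle between pot_c's own z axis and vertical below 0.08 rad and height (world z) of pot_c between 0.031 and 0.039 m and y of block_c in the frame of mat between 0.06 and 0.125 m and x of block_c in the frame of mat between -0.03 and 0.03 m and angle between block_c's own z axis and vertical below 0.06 rad and height (world z) of block_c below 0.0175 m and linear speed of each of pale, red_brown, black_brown, pot, block below 0.02 m/s); the robot touches nothing.
It fails at once if the green sample is shifted by more than 20 mm (distance of green from where it was at the start of the episode above 0.02 m).
It fails at once if the tin of nails is shifted by more than 20 mm (distance of tin from where it was at the start of the episode above 0.02 m).
It also fails if it takes over 115 s, if anything falls off the work surface, if the arm or the gripper's body presses on something with over 40 N, if the wrist force passes 120 N, or if a joint passes its speed limit or range.

### The arm

A 6-joint arm with a two-finger parallel gripper is mounted at the origin on the work surface. World frame = base frame: x ahead of the robot, y to its left, z up, the work surface at z = 0. Lengths are in mm, angles in rad, forces in N, time in s.
With the tool pointing down it reaches from about 275 to 750 mm from the base axis. Payload 10.2 kg.
Tool frame: the origin (TCP) lies midway between the tips of the shut fingers; the grasp point (between the pads) lies 19 mm behind it (ctrl.pinch_z is the distance from the TCP to the grasp point, in mm); x points along the fingers, z is the direction in which the jaws open and shut, and the axes are right-handed (so a half turn about x gives the same grasp; the last joint's range is limited). The gripper opens to 85 mm and grips with 20 to 120 N. Pads are 22 mm wide; open, the fingers measure 114 mm over their backs; the gripper's body (76 mm by 85 mm) begins 54 mm behind the grasp point. The pads swing forward as they close: fully open they stand 13 mm farther back than shut.
Start: joints at [1.026, 0.313, 1.498, -0, 1.331, -0.223], TCP at [166.057, 498.052, 198.094] pointing down, gripper open.
Joint ranges: [-2.94, 2.94], [-0.97, 2.17], [0.19, 2.56], [-1.23, 4.37], [0.02, 3.11], [-2.88, 2.88]. Speed limits (rad/s): [2.39, 2.39, 3.01, 3.14, 3.14, 3.14].

### API

Orientations are given as a unit quaternion [w, x, y, z].
In Python, from rig import ctrl, capture, workorder, nets gives the robot as it stands. The module is installed in compiled form; this text tells all that it offers.
- The arm moves only by the tool send_rows, never from a script. Its argument "rows" is text: rows parted by semicolons, each of 5 numbers parted by spaces: the opening, from 0 (shut) to 1 (fully open), then the shift along the tool's x, y, z in cm, then the turn about the tool's x in units of 5 degrees (1.0 is 5 degrees). In form: grip x y z yaw; .... A call has 1 to 12 rows; each row is the pose to reach, as a shift and turn from the pose commanded when the call began, along the tool's axes at that moment; what a row does not reach only later rows make up. A row lasts 1/10 s, in which the tool goes at most 50 mm and 8.59 degrees, less where a joint would pass 70% of its speed; a pose out of reach is approached as far as the arm can. A call with a gripper value outside its range is refused whole. The fingers move at their own pace and stop on an object; "grip_force" is the grip in N (left out, the last holds). Time passes only in rows, so rows that repeat a pose let the fingers close. It gives the time, the measured TCP pose, the force and the opening at its end, in the units of the state.
- ctrl.sense(): the state, without advancing time (a new reading comes with each control period).
- capture(name): name is "scene" or "top" or "wrist"; returns a dict with "pixels" (384x512x3 uint8, red, green, blue), "intrinsics" (3x3 intrinsics, pixels), "view" (4x4, takes a point from world to camera coordinates); the wrist camera has in their place "mount" (4x4, takes a point from camera to tool coordinates, whose origin is the TCP and whose axes are the tool frame's). Camera axes: x right, y down, z forward; pixel columns grow to the right and rows downward; lengths in mm; the calibration is good to about 2 mm. A picture is of the moment at which its call begins: read the wrist's pose just before it. There is no depth.
- workorder.finish_job(): hands the job in, once; it reports no verdict.
Trained networks look in a picture, given as the dict that the camera call returned (one of the last four; its "shot" number tells which), for a name from the list of things; names that differ only in an ending like _2 or _b are one class to them, and where a whole thing is asked for, a point or a joint stands for the part that bears it (a point fixed in the world has none). Each returns a list of dicts, best first, with "confidence" (0 to 1); they miss things now and then, are a little off and sometimes report something else, mostly with a low value. They report only what shows in the picture. A call takes as long as a camera call. They do not tell look-alikes from the thing itself.
- nets.boxes_of(picture, target): "location" ([x, y, z] in mm, in world coordinates, good to about 4 mm: the middle of the surface that is visible of it).
- nets.spot_point(picture, target): "location" ([x, y, z] in mm, in world coordinates, good to about 4 mm: a listed point, or the origin of a listed thing).
The state is a dict: "time_s": time; "joints": joint angles; "dq": joint speeds; "tau": joint torques, N m; "eef_pos": TCP position; "ee_rot": TCP orientation; "force": force on the tool from outside, world axes, zero at the start; "wrist_torque": the same for the moment, N m; "grip_width": opening from 0.0 (shut) to 1.0 (fully open).
Only numpy, scipy, OpenCV 4.12 (cv2) and the standard library are available. Lean on these libraries where they do the work, as an engineer would, in place of code of your own. Each camera call takes 0.05 s, during which the arm holds its last target.

## Working session

There is one attempt and no reset: what is moved stays moved. The work goes in short steps, Python scripts to look and compute and a tool call to move; the robot and the scene stay as the last step left them, time stands still between calls to the robot, and variables do not carry over. Pictures are saved under pics/ and viewed, and the job is handed in when it is done.

Besides the shell and the picture viewer there is one more tool, called after "Call:" as a command line: name --argument value ..., lists and objects as JSON in quotes. send_rows: Moves the arm, as the interface text tells. Its arguments: {"type":"object","properties":{"rows":{"type":"string"},"grip_force":{"type":"number"}},"required":["rows"]}

```bash
mkdir -p pics
cat > h.py <<'E'
import numpy as np,cv2
from rig import ctrl,capture,workorder,nets
def save(p,n,s=1.5):
    im=cv2.cvtColor(np.array(p['pixels']),cv2.COLOR_RGB2BGR)
    cv2.imwrite('pics/'+n,cv2.resize(im,None,fx=s,fy=s,interpolation=cv2.INTER_CUBIC))
E
python3 - <<'E'
from h import *
s=ctrl.sense();print(s)
for c in ['scene','top']:
    p=capture(c);save(p,c+'0.png');print(p['shot'],p['intrinsics'],p['view'])
    for t in ['pale_c','red_brown_c','black_brown_c','pot_c','block_c','board','mat','green','tin']:
        print(c,t,[(np.round(d['location']).tolist(),round(d['confidence'],2)) for d in nets.spot_point(p,t)])
E
```

```text
{'time_s': 0.0, 'joints': array([ 1.02557669e+00,  3.13456932e-01,  1.49842390e+00,  1.13994214e-05,
        1.33096351e+00, -2.23370791e-01]), 'dq': array([ 5.57354188e-04, -2.20460194e-03, -7.59255913e-04, -8.60535690e-04,
       -1.38551884e-03,  8.80838572e-05]), 'tau': array([-4.18557511e-04, -4.12266076e+01, -2.59747821e+01, -1.87056344e-04,
        4.12703172e-03,  1.18994086e-05]), 'eef_pos': array([165.91216857, 497.79673434, 197.53650362]), 'ee_rot': array([ 0.57324667, -0.41359273,  0.57406456,  0.41325438]), 'force': array([ 0.79341136,  0.48371916, -0.21299934]), 'wrist_torque': array([-0.0370441 , -0.01108207,  0.02045603]), 'grip_width': 1.002326197012909}
1 [[443.35587907   0.         257.13170907]
 [  0.         443.35587907 188.9691788 ]
 [  0.           0.           1.        ]] [[ 3.12550206e-01  9.49898239e-01 -2.38838284e-03 -1.29050554e+02]
 [ 6.97661722e-01 -2.31260372e-01 -6.78075779e-01 -2.75577005e+02]
 [-6.44655327e-01  2.10266442e-01 -7.34988118e-01  1.34331860e+03]
 [ 0.00000000e+00  0.00000000e+00  0.00000000e+00  1.00000000e+00]]
scene pale_c [([434.0,
[... 766 characters left out ...]
02401847e-03 -2.01188309e-01  4.49447128e+02]
 [ 2.01188918e-01 -8.49639670e-04 -9.79552090e-01  1.05402119e+03]
 [ 0.00000000e+00  0.00000000e+00  0.00000000e+00  1.00000000e+00]]
top pale_c [([428.0, -137.0, 0.0], 0.97), ([338.0, -26.0, 2.0], 0.8), ([246.0, -322.0, 9.0], 0.8), ([616.0, 202.0, 3.0], 0.44)]
top red_brown_c [([429.0, 143.0, 6.0], 0.9)]
top black_brown_c [([398.0, 260.0, 3.0], 0.93)]
top pot_c [([335.0, 73.0, 30.0], 0.82), ([313.0, 155.0, 31.0], 0.56)]
top block_c [([404.0, -276.0, 15.0], 0.6)]
top board [([623.0, -208.0, 0.0], 0.63)]
top mat [([615.0, 206.0, 1.0], 0.57)]
top green [([660.0, 1.0, -5.0], 0.66)]
top tin [([557.0, -2.0, -1.0], 0.85), ([408.0, -280.0, 11.0], 0.2)]
```

View pics/scene0.png

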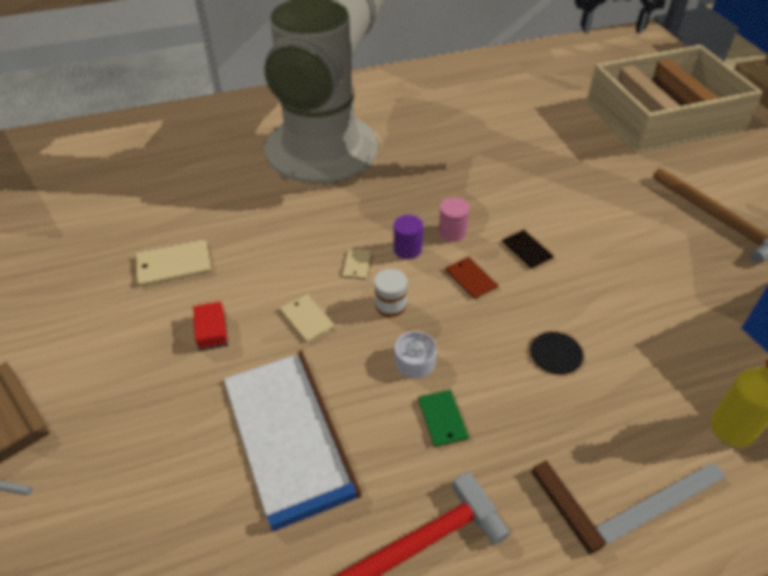

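View pics/top0.png

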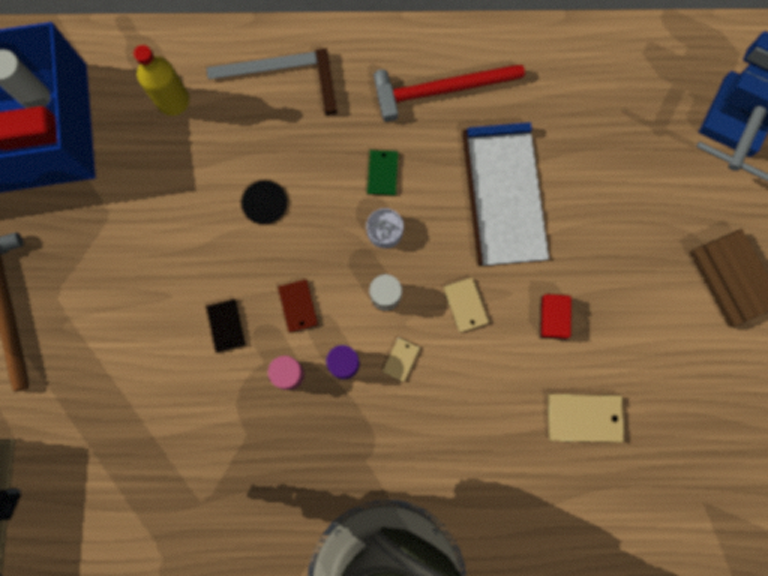

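The top view shows three pale tiles: middle-sized (466,303), small (403,358) and large (586,418). It also shows a white-lid pot (386,291), decoy purple (343,361) and pink (285,372) pots, and one red block (556,316). I choose the middle-sized pale tile and the white-lid pot, and will check them in a crop while measuring outlines.

```bash
cat >> h.py <<'E'
def ray(p,uv,z):
    K=p['intrinsics'];V=np.array(p['view'])
    uv=np.atleast_2d(uv).astype(float)
    d=np.c_[uv,np.ones(len(uv))]@np.linalg.inv(K).T
    R=V[:3,:3];o=-R.T@V[:3,3];d=d@R
    return o+d*((z-o[2])/d[:,2:3])
def rect(p,lohi,near,z,rad=30):
    hsv=cv2.cvtColor(np.array(p['pixels']),cv2.COLOR_RGB2HSV)
    m=cv2.inRange(hsv,np.array(lohi[0]),np.array(lohi[1]))
    if len(lohi)>2: m|=cv2.inRange(hsv,np.array(lohi[2]),np.array(lohi[3]))
    w=np.zeros_like(m);cv2.circle(w,tuple(int(a) for a in near),rad,255,-1);m&=w
    cs,_=cv2.findContours(m,cv2.RETR_EXTERNAL,cv2.CHAIN_APPROX_NONE)
    c=max(cs,key=cv2.contourArea)[:,0]
    P=ray(p,c,z)[:,:2].astype(np.float32)
    (cx,cy),(a,b),th=cv2.minAreaRect(P)
    if a<b: a,b=b,a; th+=90
    th=(th+90)%180-90
    return np.round([cx,cy,a,b,th],1),c
E
python3 - <<'E'
from h import *
p=capture('top')
hsv=cv2.cvtColor(np.array(p['pixels']),cv2.COLOR_RGB2HSV)
for n,u in dict(pale=(310,202),wood=(330,205),red=(198,203),blk=(150,216),block=(370,210),board=(340,130),mat=(176,134),pot=(257,194),rim=(316,140),stop=(330,87)).items(): print(n,hsv[u[1],u[0]])
im=cv2.cvtColor(np.array(p['pixels']),cv2.COLOR_RGB2BGR)
cv2.imwrite('pics/crop1.png',cv2.resize(im[70:260,120:400],(800,543),interpolation=cv2.INTER_CUBIC))
E
```

```text
pale [ 21 108 177]
wood [ 16 122 144]
red [  6 233  83]
blk [ 15 146  14]
block [  1 223 159]
board [ 50   4 183]
mat [120  36  14]
pot [ 33  17 168]
rim [  9 139  55]
stop [110 201  94]
```

View pics/crop1.png

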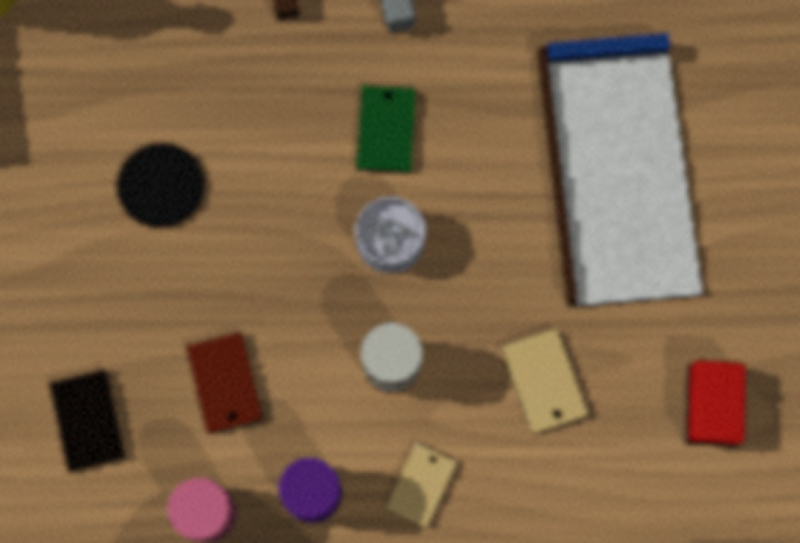

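The crop confirms the pale tile (middle-sized) and the pot with the white lid. Next I measure the poses.

Run:
```python
from h import *
p=capture('top')
f=lambda *a:print(a[0],rect(p,*a[1:])[0])
f('pale',([18,60,130],[30,125,255]),(310,202),8,24)
f('red',([0,150,40],[12,255,120]),(198,203),8,24)
f('blk',([0,0,0],[179,255,40]),(150,216),8,26)
f('block',([0,180,90],[8,255,255],[172,180,90],[179,255,255]),(370,210),28,24)
f('board',([0,0,110],[179,60,255]),(340,133),8,70)
f('mat',([0,0,0],[179,255,35]),(176,134),5,24)
f('lid',([0,0,100],[179,60,255]),(257,194),60,16)
f('green',([50,100,30],[80,255,255]),(255,115),8,30)
f('stop',([105,120,50],[125,255,255]),(332,86),22,40)
```

```text
pale [ 428.  -132.3   82.9   53.    17.4]
red [428.9 143.4  81.4  51.5  14.9]
blk [396.9 260.1  77.2  46.7  13.5]
block [ 404.8 -275.1   70.4   46.    -3.6]
board [ 610.8 -211.8  226.1  106.9    4.6]
mat [608.5 203.4  72.6  71.5   1.2]
lid [443.2  -0.6  50.3  49.7 -84.1]
green [658.7   1.9  76.8  47.1  -3.6]
stop [ 728.4 -198.   106.8   15.7  -85.4]
```

Run:
```python
from h import *
p=capture('scene')
hsv=cv2.cvtColor(np.array(p['pixels']),cv2.COLOR_RGB2HSV)
f=lambda *a:print(a[0],rect(p,*a[1:])[0])
f('pale',([18,60,130],[30,130,255]),(204,211),8,24)
f('red',([0,150,40],[12,255,140]),(314,185),8,24)
f('blk',([0,0,0],[179,255,45]),(352,166),8,26)
f('board',([0,0,110],[179,60,255]),(190,292),8,75)
f('stop',([105,120,40],[125,255,255]),(208,338),22,40)
for t in (40,55,70):f('mat%d'%t,([0,0,0],[179,255,t]),(371,235),5,26)
p=capture('top')
for t in (35,50,65):f('mat%d'%t,([0,0,0],[179,255,t]),(176,134),5,26)
s=[]
for i in range(2):
  for c in('top','scene'):
    q=capture(c)
    s+=[(c,t,np.round(nets.spot_point(q,t)[0]['location'])) for t in('mat','board','black_brown_c')]
    s.append((c,'potbox',[np.round(d['location']) for d in nets.boxes_of(q,'pot_c')]))
for x in s:print(*x)
```

```text
pale [ 428.5 -135.2   99.6   58.7   15.2]
red [433.1 138.9  79.9  49.9  13.7]
blk [401.6 256.   73.5  45.9  15.1]
board [ 610.4 -212.8  221.3  111.7    4.8]
stop [ 737.5 -200.5  107.9   18.6  -84.7]
mat40 [612.5 199.8  69.2  68.4 -28.4]
mat55 [612.  200.4  72.7  72.4  87.7]
mat70 [612.1 200.2  75.3  71.9  71.7]
mat35 [608.5 203.4  72.6  71.5   1.2]
mat50 [608.5 203.3  76.6  72.1  89.5]
mat65 [609.9 203.3  77.1  74.8  89.5]
top mat [613. 204.   3.]
top board [ 624. -207.   -2.]
top black_brown_c [399. 259.   5.]
top potbox [array([315., 148.,  60.]), array([437.,   2.,  59.]), array([397., 260.,   5.]), array([333.,  64.,  62.])]
scene mat [612. 207.   3.]
scene board [ 620. -211.    2.]
scene black_brown_c [403. 260.   7.]
scene potbox [array([462.,  -5.,  53.]), array([349.,  58.,  46.]), array([333., 155.,  47.])]
top mat [616. 206.  -2.]
top board [ 623. -207.   -2.]
top black_brown_c [396. 255.   2.]
top potbox [array([314., 151.,  60.]), array([334.,  70.,  59.]), array([437.,   1.,  58.])]
scene mat [612. 209.   1.]
scene board [ 619. -210.    0.]
scene black_brown_c [398. 259.   5.]
scene potbox [array([463.,  -4.,  55.]), array([332., 156.,  48.]), array([346.,  59.,  48.])]
```

```bash
cat >> h.py <<'E'
from scipy.spatial.transform import Rotation as Ro
def tool():
    s=ctrl.sense();q=np.array(s['ee_rot']);R=Ro.from_quat([q[1],q[2],q[3],q[0]]).as_matrix()
    return s,np.array(s['eef_pos']),R
def go(x,y,z,jaw=None):
    s,p,R=tool()
    phi=np.degrees(np.arctan2(R[1,2],R[0,2]))
    d=R.T@(np.array([x,y,z])-p)/10
    out=''
    if jaw is not None:
        dd=(jaw-phi+90)%180-90
        out=' yaw units %.2f (world turn %.1f) ; q1->%.2f q6 now %.2f'%(-dd/5,dd,np.arctan2(y,x),s['joints'][5])
    print('to',(x,y,z),'shift cm',np.round(d,2),out)
def st():
    s,p,R=tool();print('t%.1f'%s['time_s'],'p',np.round(p,1),'tilt',np.round(R[:,0],3),'jaw%.1f'%np.degrees(np.arctan2(R[1,2],R[0,2])),'F',np.round(s['force'],1),'g%.3f'%s['grip_width'],'q',np.round(s['joints'],2))
E
python3 - <<'E'
from h import *
st(); go(405,-275,130,86.5); go(428,-133,130,106.5)
E
```

```text
t2.2 p [166.  498.1 198.1] tilt [-0. -0. -1.] jaw71.6 F [ 1.1  0.9 -0.5] g0.999 q [ 1.03  0.31  1.5   0.    1.33 -0.22]
to (405, -275, 130) shift cm [  6.81 -47.12 -65.78]  yaw units -2.99 (world turn 14.9) ; q1->-0.60 q6 now -0.22
to (428, -133, 130) shift cm [  6.81 -44.81 -51.58]  yaw units -6.99 (world turn 34.9) ; q1->-0.30 q6 now -0.22
```

Call:
send_rows --rows "1 2 -44.8 -51.6 -7; 1 2 -44.8 -51.6 -7; 1 2 -44.8 -51.6 -7; 1 2 -44.8 -51.6 -7; 1 2 -44.8 -51.6 -7; 1 2 -44.8 -51.6 -7; 1 2 -44.8 -51.6 -7; 1 2 -44.8 -51.6 -7; 1 2 -44.8 -51.6 -7; 1 2 -44.8 -51.6 -7; 1 2 -44.8 -51.6 -7; 1 2 -44.8 -51.6 -7" --grip_force 30

```text
time_s: 3.4
eef_pos: [387.4, -36.2, 181.6]
ee_rot: [-0.423, 0.567, -0.423, -0.566]
force: [1.0, 0.9, 0.1]
grip_width: 1.001
```

Run:
```python
from h import *
st(); go(428,-133,110,106.5)
```

```text
t3.4 p [387.4 -36.2 181.6] tilt [ 0.001 -0.    -1.   ] jaw106.5 F [1.  0.9 0.1] g1.001 q [-0.4   0.02  1.89  0.    1.23 -2.26]
to (428, -133, 110) shift cm [  7.16  -1.13 -10.43]  yaw units 0.00 (world turn -0.0) ; q1->-0.30 q6 now -2.26
```

Call:
send_rows --rows "1 7.2 -1.1 -10.4 0; 1 7.2 -1.1 -10.4 0; 1 7.2 -1.1 -10.4 0; 1 7.2 -1.1 -10.4 0; 1 7.2 -1.1 -10.4 0"

```text
time_s: 3.9
eef_pos: [427.0, -130.3, 109.4]
ee_rot: [0.423, -0.566, 0.423, 0.567]
force: [0.0, 0.7, 0.9]
grip_width: 1.0
```

Run:
```python
from h import *
st(); p=capture('wrist');save(p,'w1.png');print(p['mount'],p['intrinsics'])
for t in['pale_c']:
    print([(np.round(d['location']).tolist(),round(d['confidence'],2)) for d in nets.spot_point(p,t)])
```

```text
t3.9 p [ 427.  -130.3  109.4] tilt [-0.  0. -1.] jaw106.5 F [0.  0.7 0.9] g1.000 q [-0.56  0.24  1.85  0.    1.06 -2.42]
[[-2.75416843e-04 -2.60335176e-01  9.65518265e-01 -1.74993825e+02]
 [-8.43733461e-05 -9.65518292e-01 -2.60335207e-01  6.80322994e+01]
 [ 9.99999959e-01 -1.53164708e-04  2.43954650e-04 -3.23205219e-01]
 [ 0.00000000e+00  0.00000000e+00  0.00000000e+00  1.00000000e+00]] [[295.76112669   0.         256.94992816]
 [  0.         295.76112669 198.36427907]
 [  0.           0.           1.        ]]
[([429.0, -135.0, 4.0], 0.71), ([342.0, -25.0, 1.0], 0.56)]
```

View pics/w1.png

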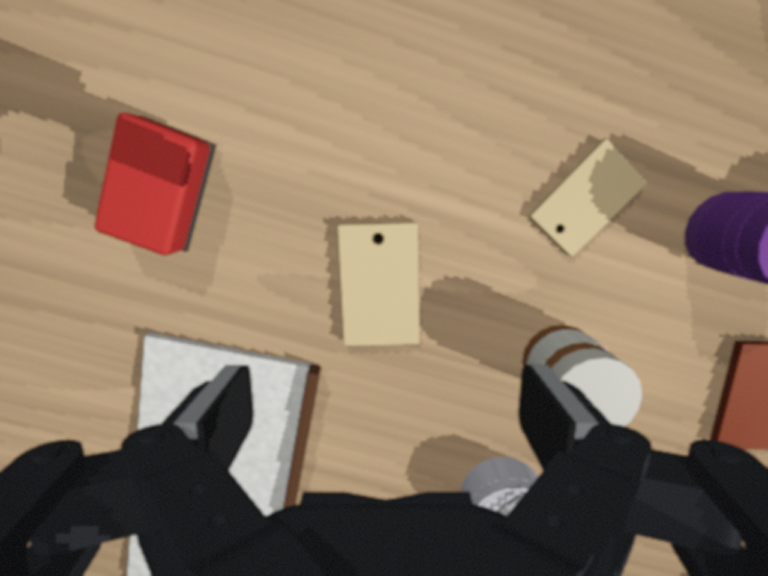

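The wrist view shows the pale tile at (380,283), nearly square to the jaws, with its dot toward the robot. The small pale decoy is at (588,197).

```bash
cat >> h.py <<'E'
def wcap():
    s,p,R=tool();q=capture('wrist');T=np.eye(4);T[:3,:3]=R;T[:3,3]=p
    q['view']=np.linalg.inv(T@np.array(q['mount']));return q
E
python3 - <<'E'
from h import *
q=wcap()
print(rect(q,([15,40,130],[30,125,255]),(253,189),8,50)[0])
hsv=cv2.cvtColor(np.array(q['pixels']),cv2.COLOR_RGB2HSV);print(hsv[189,253],hsv[189,210])
go(428,-133,0,106.5)
E
```

```text
[ 428.3 -133.9   97.3   96.9  -27.5]
[ 22  66 210] [ 17  82 183]
to (428, -133, 0) shift cm [11.02  0.04 -0.32]  yaw units 0.03 (world turn -0.1) ; q1->-0.30 q6 now -2.42
```

Run:
```python
from h import *
q=wcap()
print(rect(q,([19,40,150],[30,77,255]),(253,189),8,50)[0])
```

```text
[ 427.2 -134.4   80.2   50.5   17.7]
```

Call:
send_rows --rows "0.8 4 0 -0.4 -0.3; 0.8 8 0 -0.4 -0.3; 0.8 10.4 0 -0.4 -0.3; 0.8 10.4 0 -0.4 -0.3; 0.5 10.4 0 -0.4 -0.3; 0.4 10.4 0 -0.4 -0.3; 0.4 10.4 0 -0.4 -0.3; 0.4 10.4 0 -0.4 -0.3; 0.4 10.4 0 -0.4 -0.3"

```text
time_s: 5.0
eef_pos: [428.5, -134.4, 5.8]
ee_rot: [-0.415, 0.573, -0.415, -0.572]
force: [-0.4, 0.7, -0.3]
grip_width: 0.404
```

Run:
```python
from h import *
st(); q=wcap();save(q,'w2.png')
```

```text
t5.0 p [ 428.5 -134.4    5.8] tilt [ 0.001 -0.    -1.   ] jaw108.1 F [-0.4  0.7 -0.3] g0.404 q [-0.57  0.42  1.93 -0.    0.79 -2.45]
```

View pics/w2.png

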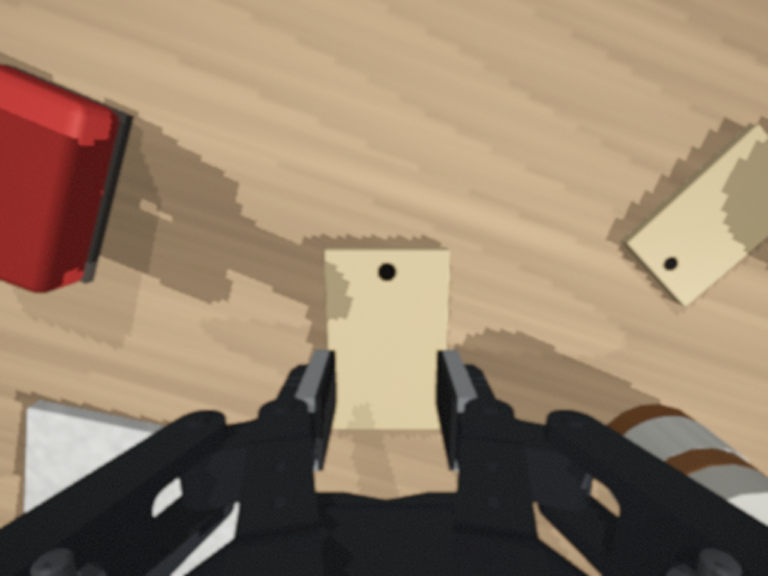

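The fingers closed above the tile because the tips sit higher than the TCP at this opening. I reopen and go lower in small steps.

Call:
send_rows --rows "0.75 -0.5 0 0 0; 0.75 -0.5 0 0 0; 0.75 0.2 0 0 0; 0.75 0.6 0 0 0; 0.75 0.9 0 0 0;0.75 0.9 0 0 0"

```text
time_s: 5.65
eef_pos: [428.0, -134.1, -4.3]
ee_rot: [0.415, -0.572, 0.415, 0.573]
force: [0.2, 0.1, -0.5]
grip_width: 0.749
```

Call:
send_rows --rows "0.5 0 0 0 0; 0.5 0 0 0 0; 0.5 0 0 0 0; 0.5 0 0 0 0; 0.5 0 0 0 0"

```text
time_s: 6.15
eef_pos: [428.4, -134.3, -3.6]
ee_rot: [-0.415, 0.572, -0.415, -0.572]
force: [0.4, -0.0, -0.4]
grip_width: 0.501
```

Run:
```python
from h import *
st(); q=wcap();save(q,'w3.png')
```

```text
t6.2 p [ 428.4 -134.3   -3.6] tilt [ 0. -0. -1.] jaw108.1 F [ 0.4 -0.  -0.4] g0.501 q [-0.57  0.44  1.94  0.    0.76 -2.45]
```

View pics/w3.png

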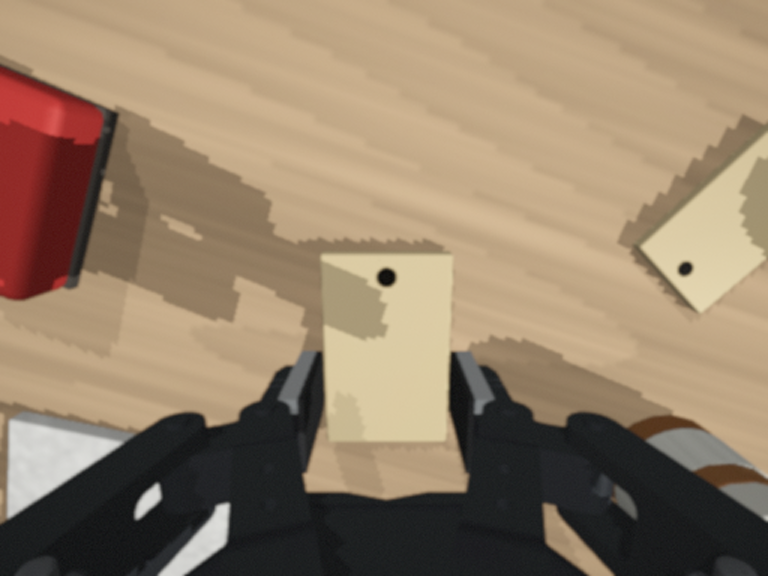

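Call:
send_rows --rows "0.2 0 0 0 0; 0.2 0 0 0 0; 0.2 0 0 0 0; 0.2 0 0 0 0; 0.2 0 0 0 0"

```text
time_s: 6.7
eef_pos: [428.3, -134.3, -3.7]
ee_rot: [0.415, -0.572, 0.415, 0.572]
force: [-0.6, -0.4, 0.5]
grip_width: 0.197
```

Run:
```python
from h import *
st(); q=wcap();save(q,'w4.png')
```

```text
t6.7 p [ 428.3 -134.3   -3.7] tilt [-0.  0. -1.] jaw108.1 F [-0.6 -0.4  0.5] g0.197 q [-0.57  0.44  1.94  0.    0.76 -2.45]
```

View pics/w4.png

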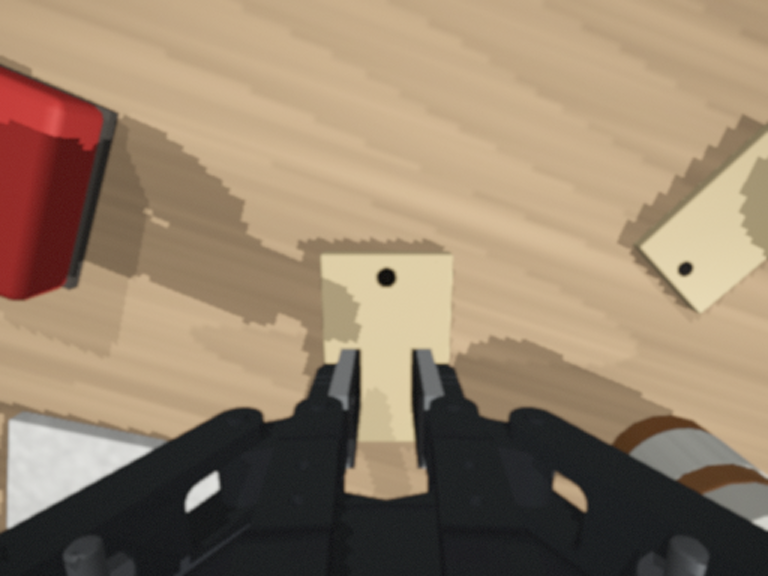

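Run:
```python
from h import *
print(ctrl.pinch_z,[a for a in dir(ctrl) if a[0]!='_'])
q=wcap();im=cv2.cvtColor(np.array(q['pixels']),cv2.COLOR_RGB2BGR)
cv2.imwrite('pics/w5.png',cv2.resize(im[150:350,170:350],(720,800*1)) [:600] )
# project tcp, tip points
for pt in [[0,0,0],[-19,0,0],[0,0,25],[0,0,-25]]:
    M=np.linalg.inv(q['mount'])@np.r_[pt,1];u=q['intrinsics']@M[:3];print(pt,u[:2]/u[2]*1.5)
```

```text
18.700000000000003 ['PlanningError', 'pinch_z', 'sense']
[0, 0, 0] [385.95041226 345.40008441]
[-19, 0, 0] [386.02244308 363.65209567]
[0, 0, 25] [445.36231792 345.389022  ]
[0, 0, -25] [326.53432623 345.4111476 ]
```

View pics/w5.png

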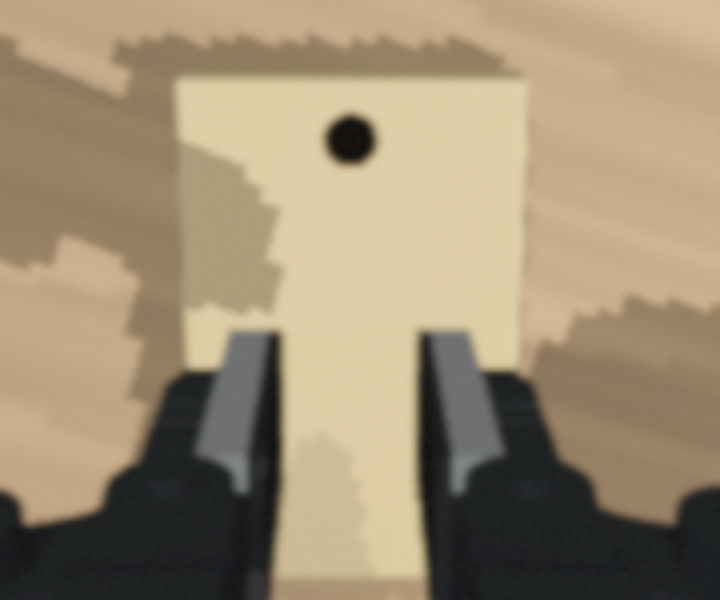

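Run:
```python
from h import *
s,pp,R=tool()
for c in('scene','top'):
    p=capture(c);im=cv2.cvtColor(np.array(p['pixels']),cv2.COLOR_RGB2BGR)
    uv=[]
    for dz in (0,19):
        M=p['view']@np.r_[pp+[0,0,dz],1];u=p['intrinsics']@M[:3];uv.append(u[:2]/u[2])
    print(c,uv)
    u,v=map(int,uv[0]);u=max(u,80)
    im=cv2.resize(im[v-60:v+60,u-80:u+80],(800,600),interpolation=cv2.INTER_CUBIC)
    for w in uv: cv2.circle(im,(int((w[0]-u+80)*5),int((w[1]-v+60)*5)),4,(0,255,0),-1)
    cv2.imwrite('pics/z_%s.png'%c,im)
```

```text
scene [array([204.89594749, 213.14340149]), array([204.16656465, 207.91384895])]
top [array([310.28687268, 203.40188763]), array([311.16322819, 202.03691789])]
```

View pics/z_scene.png

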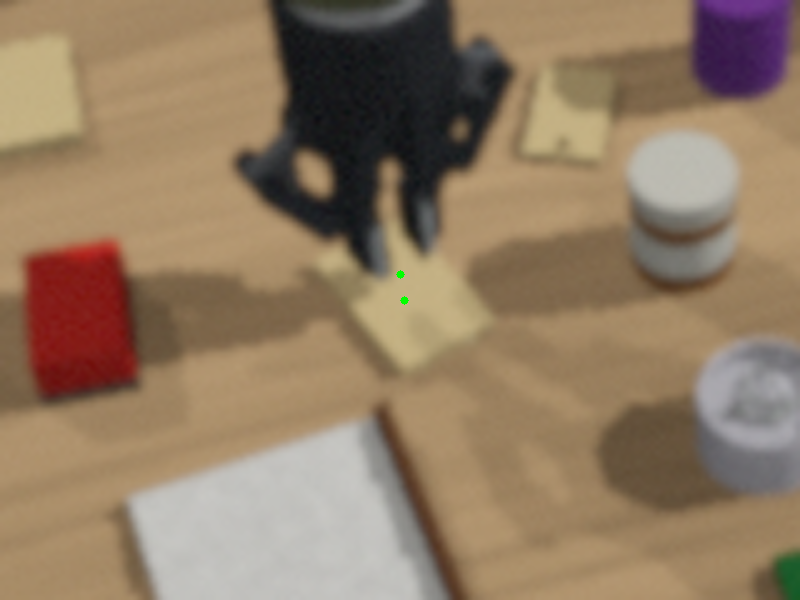

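The fingertips actually sit about 30 mm above the reported TCP: in the scene crop the tip midpoint is at (398,255) and the projected TCP at (404,300). I lower gradually and watch the force.

Call:
send_rows --rows "0.75 0 0 0 0; 0.75 0 0 0 0; 0.75 0.5 0 0 0; 0.75 1 0 0 0; 0.75 1.5 0 0 0; 0.75 2 0 0 0; 0.75 2 0 0 0"

```text
time_s: 7.6
eef_pos: [427.9, -134.0, -24.4]
ee_rot: [0.415, -0.572, 0.415, 0.573]
force: [-0.2, -0.8, -0.3]
grip_width: 0.748
```

Run:
```python
from h import *
st(); p=capture('scene');im=cv2.cvtColor(np.array(p['pixels']),cv2.COLOR_RGB2BGR)
cv2.imwrite('pics/z2.png',cv2.resize(im[150:270,125:285],(800,600),interpolation=cv2.INTER_CUBIC))
```

```text
t7.6 p [ 427.9 -134.   -24.4] tilt [-0.001  0.001 -1.   ] jaw108.1 F [-0.2 -0.8 -0.3] g0.748 q [-0.57  0.48  1.95 -0.    0.71 -2.45]
```

View pics/z2.png

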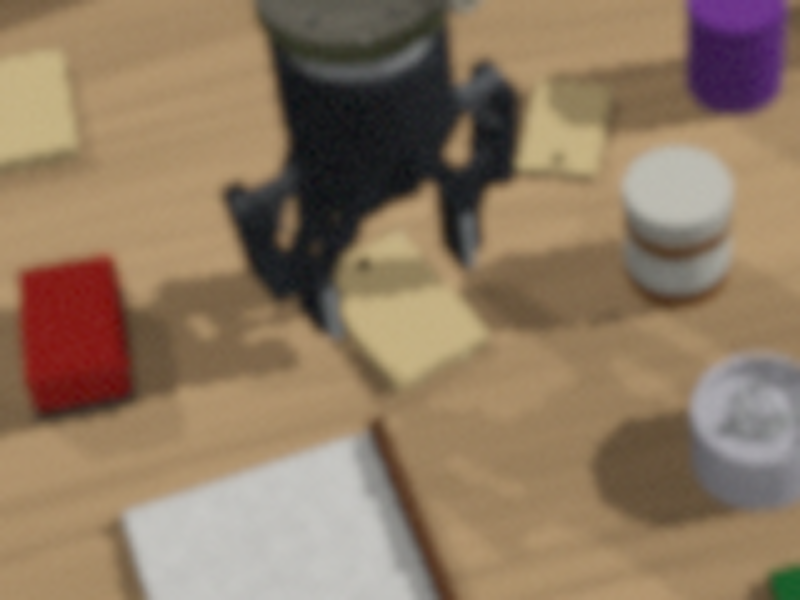

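Call:
send_rows --rows "0.7 0.2 0 0 0; 0.65 0.4 0 0 0; 0.6 0.4 0 0 0; 0.4 0.4 0 0 0; 0.4 0.4 0 0 0; 0.4 0.4 0 0 0; 0.4 0.4 0 0 0; 0.4 0.4 0 0 0"

```text
time_s: 8.45
eef_pos: [429.6, -134.8, -26.1]
ee_rot: [-0.415, 0.573, -0.415, -0.571]
force: [-1.5, 1.5, 19.0]
grip_width: 0.406
```

Run:
```python
from h import *
st();q=wcap();save(q,'w6.png')
```

```text
t8.4 p [ 429.6 -134.8  -26.1] tilt [ 0.003 -0.001 -1.   ] jaw108.1 F [-1.5  1.5 19. ] g0.406 q [-0.57  0.49  1.95  0.    0.71 -2.45]
```

View pics/w6.png

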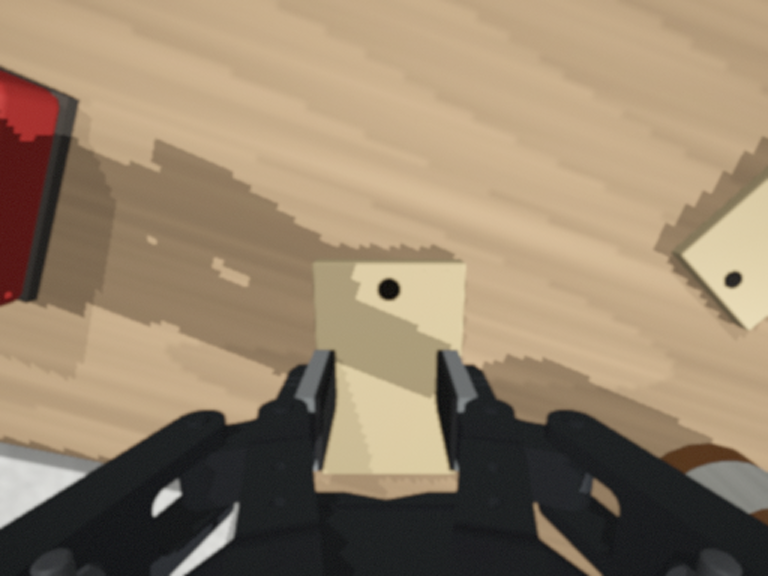

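Call:
send_rows --rows "0.4 -0.6 0 0 0; 0.75 -0.6 0 0 0; 0.75 -0.6 0 0 0; 0.75 -0.6 0 0 0; 0.75 0.1 0 0 0; 0.7 0.4 0 0 0; 0.65 0.5 0 0 0;0.65 0.5 0 0 0"

```text
time_s: 9.3
eef_pos: [428.2, -134.2, -33.0]
ee_rot: [0.415, -0.572, 0.415, 0.573]
force: [-0.5, -0.2, 0.2]
grip_width: 0.652
```

Call:
send_rows --rows "0.6 0 0 0 0; 0.4 0 0 0 0; 0.4 0 0 0 0; 0.4 0 0 0 0; 0.4 0 0 0 0"

```text
time_s: 9.8
eef_pos: [428.4, -134.3, -32.4]
ee_rot: [-0.415, 0.572, -0.415, -0.572]
force: [-1.8, 0.9, 6.2]
grip_width: 0.575
```

Call:
send_rows --rows "0.4 -1 0 0 0; 0.4 -4 0 0 0; 0.4 -8 0 0 0; 0.4 -8 0 0 0"

```text
time_s: 10.2
eef_pos: [430.7, -135.6, 51.8]
ee_rot: [-0.415, 0.575, -0.415, -0.569]
force: [1.2, -0.4, -0.6]
grip_width: 0.57
```

Run:
```python
from h import *
st();go(679,-205,20,94.7)
q=wcap();save(q,'w7.png')
```

```text
t10.2 p [ 430.7 -135.6   51.8] tilt [ 0.007 -0.005 -1.   ] jaw108.1 F [ 1.2 -0.4 -0.6] g0.570 q [-0.57  0.34  1.9   0.    0.9  -2.45]
to (679, -205, 20) shift cm [  3.39 -21.44 -14.27]  yaw units 2.67 (world turn -13.4) ; q1->-0.29 q6 now -2.45
```

View pics/w7.png

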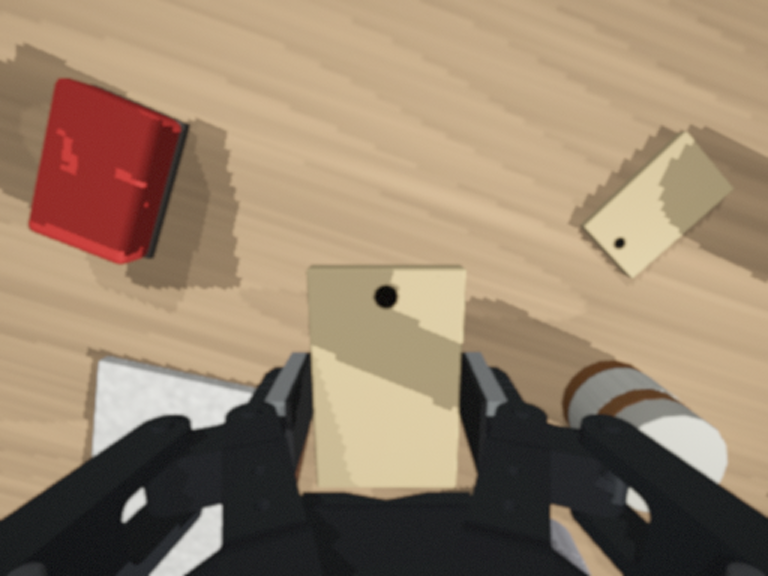

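Call:
send_rows --rows "0.4 0 -5 -3 1; 0.4 0 -10 -6 2; 0.4 0 -15 -9 2.7; 0.4 2 -20 -13 2.7; 0.4 3.3 -21.6 -14.4 2.7; 0.4 3.3 -21.6 -14.4 2.7; 0.4 3.3 -21.6 -14.4 2.7; 0.4 3.3 -21.6 -14.4 2.7; 0.4 3.3 -21.6 -14.4 2.7"

```text
time_s: 11.15
eef_pos: [677.7, -203.9, 14.9]
ee_rot: [0.48, -0.519, 0.48, 0.52]
force: [0.6, -0.2, 0.3]
grip_width: 0.573
```

Run:
```python
from h import *
st();go(679,-205,-22,94.7)
q=wcap();save(q,'w8.png')
p=capture('top');save(p,'t8.png')
```

```text
t11.2 p [ 677.7 -203.9   14.9] tilt [-0.  0. -1.] jaw94.6 F [ 0.6 -0.2  0.3] g0.573 q [-0.46  0.88  1.04  0.    1.21 -2.11]
to (679, -205, -22) shift cm [ 3.69 -0.12 -0.12]  yaw units -0.03 (world turn 0.1) ; q1->-0.29 q6 now -2.11
```

View pics/w8.png

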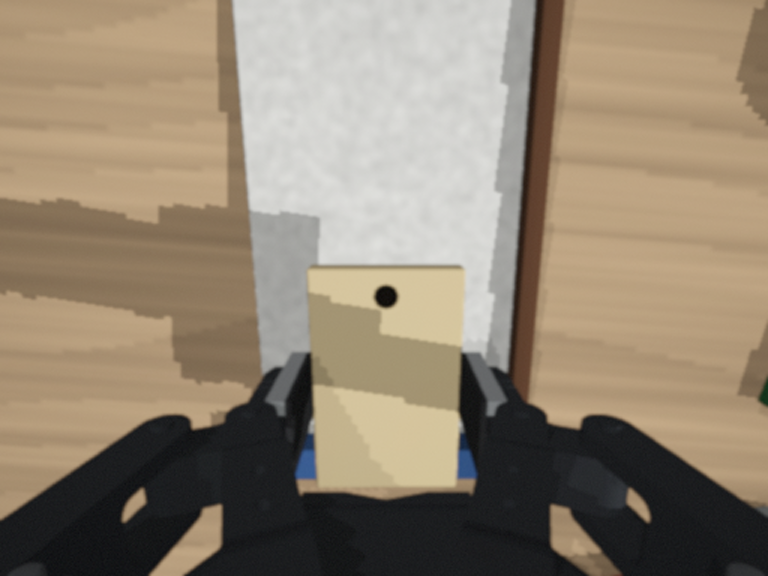

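View pics/t8.png

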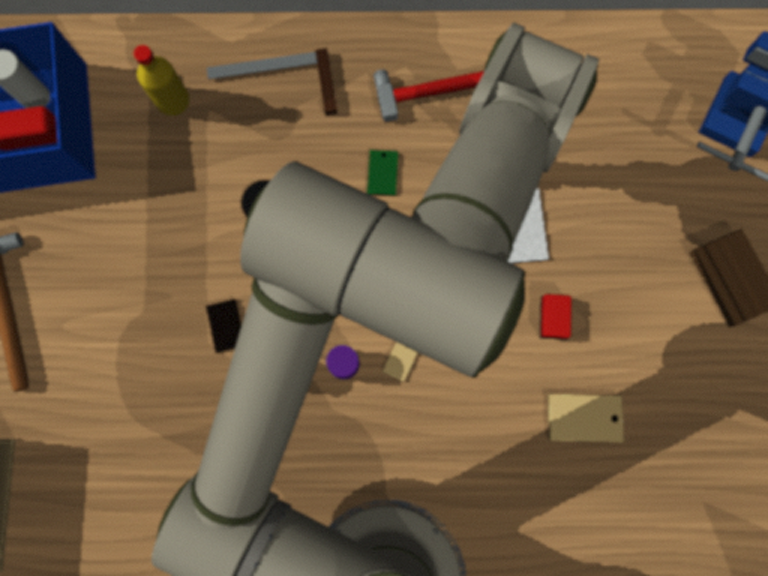

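Run:
```python
from h import *
q=wcap()
f=lambda u,v,z:np.round(ray(q,[[u/1.5,v/1.5]],z)[0],1)
print('L',f(236,10,8),f(250,210,8),f(260,350,8));print('rim top inner',f(539,10,16),f(527,210,16),f(517,350,16))
print('stop in',f(306,435,22),f(468,435,22),'out',f(306,478,22),f(468,478,22))
print('tile',f(310,267,48),f(463,267,48),f(318,487,48+0),f(458,487,48))
```

```text
L [ 556.1 -268.8    8. ] [ 627.2 -263.7    8. ] [ 687.5 -259.4    8. ]
rim top inner [ 550.2 -161.7   16. ] [ 617.9 -154.7   16. ] [ 675.5 -149.5   16. ]
stop in [ 719.1 -235.7   22. ] [ 713.6 -166.4   22. ] out [ 740.6 -235.    22. ] [ 734.9 -163.7   22. ]
tile [ 640.2 -232.5   48. ] [ 636.3 -182.7   48. ] [ 724.  -226.5   48. ] [ 719.8 -174.1   48. ]
```

Call:
send_rows --rows "0.4 1 0 0 0; 0.4 2 0 0 0; 0.4 3 0 0 0; 0.4 3.5 0 0 0; 0.4 3.8 0 0 0; 0.4 3.8 0 0 0"

```text
time_s: 11.9
eef_pos: [678.3, -204.2, -23.8]
ee_rot: [0.48, -0.519, 0.48, 0.52]
force: [0.0, 0.4, -0.3]
grip_width: 0.573
```

Run:
```python
from h import *
st()
```

```text
t11.9 p [ 678.3 -204.2  -23.8] tilt [-0.  0. -1.] jaw94.6 F [ 0.   0.4 -0.3] g0.573 q [-0.46  0.93  1.06 -0.    1.15 -2.11]
```

Call:
send_rows --rows "0.4 0 -0.2 0 0; 0.4 0 -0.3 0 0; 0.4 0 -0.4 0 0; 0.4 0 -0.4 0 0"

```text
time_s: 12.3
eef_pos: [682.5, -203.9, -23.7]
ee_rot: [-0.48, 0.52, -0.48, -0.519]
force: [0.3, -0.2, -0.4]
grip_width: 0.571
```

Call:
send_rows --rows "0.4 0 -0.1 0 0; 0.4 0 -0.2 0 0; 0.4 0 -0.3 0 0; 0.4 0 -0.3 0 0"

```text
time_s: 12.7
eef_pos: [684.7, -203.7, -23.9]
ee_rot: [0.479, -0.519, 0.48, 0.52]
force: [-5.4, -0.6, 1.2]
grip_width: 0.566
```

Call:
send_rows --rows "0.4 0.1 0.1 0 0; 0.4 0.15 0.1 0 0; 0.7 0.15 0.1 0 0; 0.75 0.15 0.1 0 0; 0.75 0.15 0.1 0 0; 0.75 -1 0.1 0 0; 0.75 -4 0.1 0 0; 0.75 -7 0.1 0 0; 0.75 -10 0 0 0; 0.75 -12 1 0 0"

```text
time_s: 13.7
eef_pos: [676.5, -204.6, 99.7]
ee_rot: [-0.48, 0.521, -0.479, -0.518]
force: [0.8, -0.3, -0.0]
grip_width: 0.75
```

Run:
```python
from h import *
st();go(429,142,80,105)
q=wcap();save(q,'w9.png')
print(rect(q,([18,30,110],[32,110,255]),(257,260),16,90)[0])
```

```text
t13.7 p [ 676.5 -204.6   99.7] tilt [ 0.004 -0.002 -1.   ] jaw94.6 F [ 0.8 -0.3 -0. ] g0.750 q [-0.46  0.8   0.98  0.    1.36 -2.11]
to (429, 142, 80) shift cm [ 1.82 21.91 36.53]  yaw units -2.08 (world turn 10.4) ; q1->0.32 q6 now -2.11
[ 688.5 -204.2   69.8   50.5    4.6]
```

View pics/w9.png

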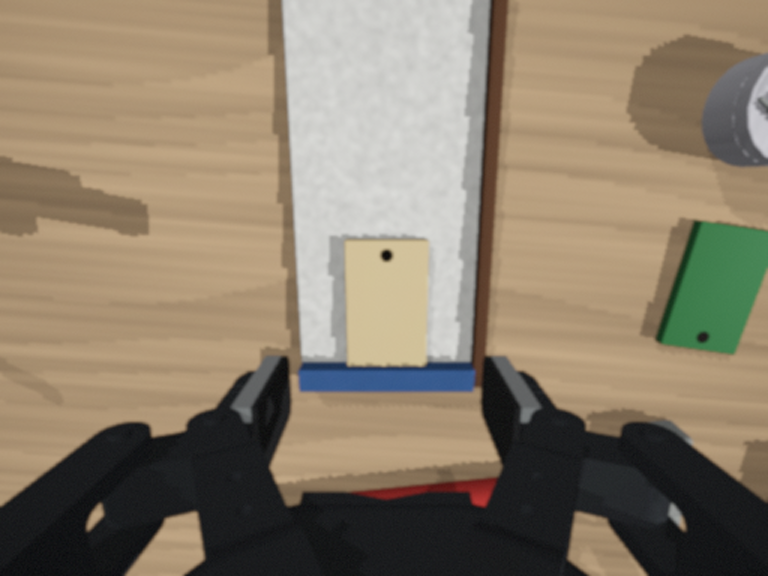

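The pale tile lies flat against the stop, centred on the board. Next is the red-brown tile.

Call:
send_rows --rows "0.75 0 22 36.5 -2; 0.75 0 22 36.5 -2; 0.75 0 22 36.5 -2; 0.75 0 22 36.5 -2; 0.75 0 22 36.5 -2; 0.75 0 22 36.5 -2; 0.75 2 22 36.5 -2; 0.75 2 22 36.5 -2; 0.75 2 22 36.5 -2; 0.75 2 22 36.5 -2; 0.75 2 22 36.5 -2; 0.75 2 22 36.5 -2"

```text
time_s: 14.95
eef_pos: [427.9, 141.3, 76.6]
ee_rot: [-0.433, 0.559, -0.433, -0.559]
force: [0.6, -0.2, -0.5]
grip_width: 0.75
```

Run:
```python
from h import *
st()
q=wcap();save(q,'w10.png')
r,c=rect(q,([0,130,40],[14,255,220],[172,130,40],[179,255,220]),(257,195),8,70);print(r)
go(r[0],r[1],-33,(r[4]+90))
```

```text
t14.9 p [427.9 141.3  76.6] tilt [ 0.001 -0.    -1.   ] jaw104.5 F [ 0.6 -0.2 -0.5] g0.750 q [ 0.06  0.3   1.87 -0.    0.97 -1.77]
[427.5 142.1  78.   48.9  14.5]
to (np.float64(427.5), np.float64(142.1), -33) shift cm [10.96  0.02  0.1 ]  yaw units -0.00 (world turn 0.0) ; q1->0.32 q6 now -1.77
```

View pics/w10.png

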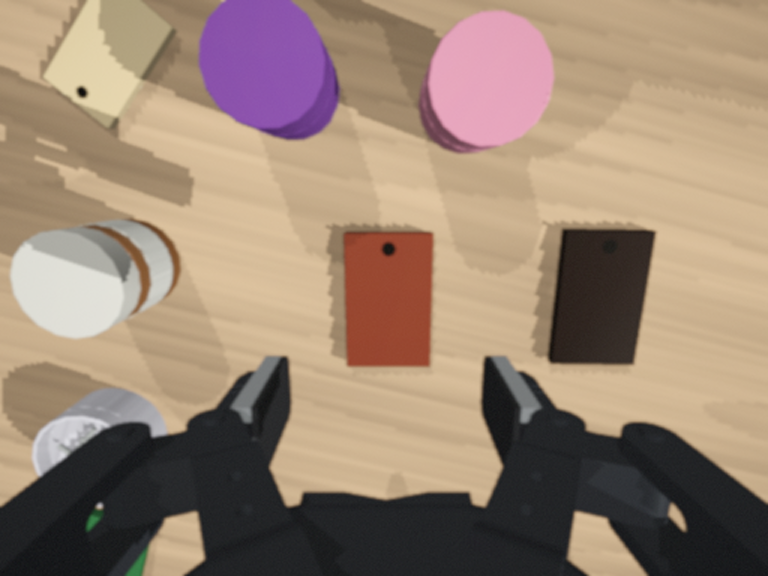

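Call:
send_rows --rows "0.7 4 0 0.1 0; 0.7 8 0 0.1 0; 0.65 10 0 0.1 0; 0.65 10.8 0 0.1 0; 0.65 10.9 0 0.1 0; 0.4 10.9 0 0.1 0; 0.4 10.9 0 0.1 0; 0.4 10.9 0 0.1 0; 0.4 10.9 0 0.1 0"

```text
time_s: 15.9
eef_pos: [427.2, 142.9, -32.1]
ee_rot: [-0.433, 0.56, -0.432, -0.559]
force: [-0.7, -1.4, 4.6]
grip_width: 0.571
```

Call:
send_rows --rows "0.4 -1 0 0 0; 0.4 -4 0 0 0; 0.4 -8 0 0 0; 0.4 -11 0 0 0; 0.4 -11 0 0 0"

```text
time_s: 16.4
eef_pos: [428.9, 143.1, 81.5]
ee_rot: [-0.434, 0.561, -0.431, -0.557]
force: [-0.2, 0.2, -0.6]
grip_width: 0.57
```

Run:
```python
from h import *
st()
q=wcap();save(q,'w11.png')
b=np.radians(4.7);bx=-np.array([np.cos(b),np.sin(b)]);P=np.array([683.5,-204])
for d in(54,108): print(P+d*bx)
x,y=P+54*bx
go(round(x,1),round(y,1),40,94.7)
```

```text
t16.4 p [428.9 143.1  81.5] tilt [ 0.008  0.    -1.   ] jaw104.6 F [-0.2  0.2 -0.6] g0.570 q [ 0.06  0.29  1.87 -0.    0.98 -1.76]
[ 629.68158111 -208.42467947]
[ 575.86316222 -212.84935893]
to (np.float64(629.7), np.float64(-208.4), 40) shift cm [  4.01 -10.69 -39.09]  yaw units 1.97 (world turn -9.9) ; q1->-0.32 q6 now -1.76
```

View pics/w11.png

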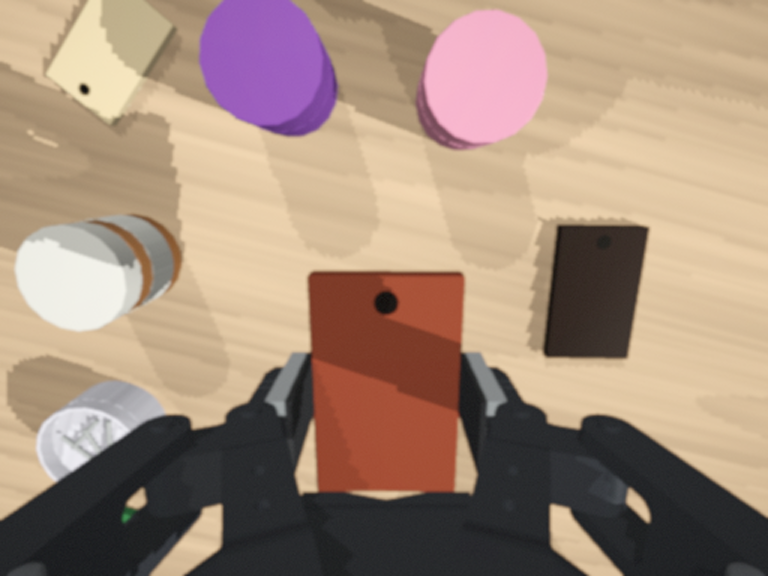

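Call:
send_rows --rows "0.4 0 -10.7 -39.1 2; 0.4 0 -10.7 -39.1 2; 0.4 0 -10.7 -39.1 2; 0.4 0 -10.7 -39.1 2; 0.4 0 -10.7 -39.1 2; 0.4 0 -10.7 -39.1 2; 0.4 0 -10.7 -39.1 2; 0.4 3.5 -10.7 -39.1 2; 0.4 4 -10.7 -39.1 2; 0.4 4 -10.7 -39.1 2; 0.4 4 -10.7 -39.1 2; 0.4 4 -10.7 -39.1 2"

```text
time_s: 17.65
eef_pos: [628.7, -207.6, 38.3]
ee_rot: [-0.48, 0.52, -0.479, -0.52]
force: [0.6, 0.0, -0.9]
grip_width: 0.568
```

Run:
```python
from h import *
st();go(629.7,-208.4,-16,94.7)
q=wcap();save(q,'w12.png')
```

```text
t17.6 p [ 628.7 -207.6   38.3] tilt [ 0.001 -0.    -1.   ] jaw94.6 F [ 0.6  0.  -0.9] g0.568 q [-0.5   0.76  1.22  0.    1.16 -2.15]
to (629.7, -208.4, -16) shift cm [ 5.44 -0.09 -0.09]  yaw units -0.01 (world turn 0.1) ; q1->-0.32 q6 now -2.15
```

View pics/w12.png

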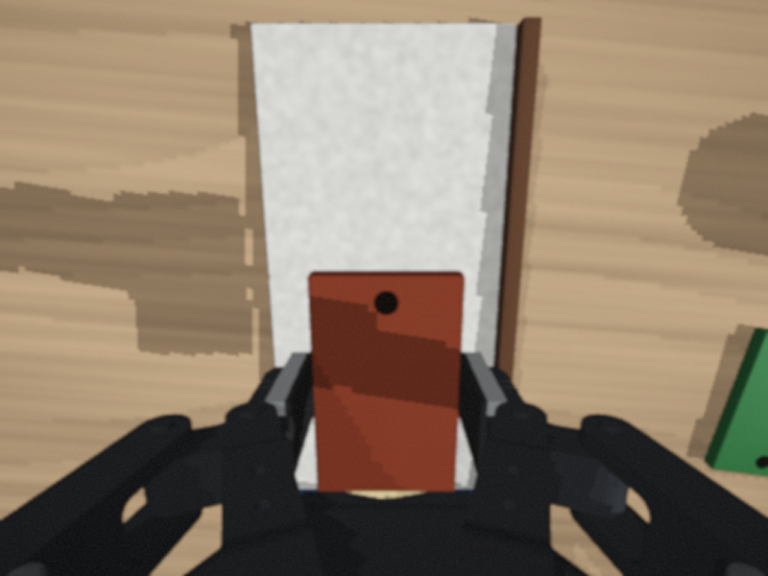

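Call:
send_rows --rows "0.4 2 -0.1 -0.1 0; 0.4 4 -0.1 -0.1 0; 0.4 5 -0.1 -0.1 0; 0.4 5.4 -0.1 -0.1 0; 0.4 5.4 -0.1 -0.1 0; 0.4 5.4 -0.1 -0.1 0"

```text
time_s: 18.3
eef_pos: [630.3, -209.6, -15.6]
ee_rot: [-0.48, 0.52, -0.479, -0.519]
force: [0.0, -0.6, -0.6]
grip_width: 0.569
```

Call:
send_rows --rows "0.4 0.1 0 0 0; 0.4 0.15 0 0 0; 0.4 0.15 0 0 0"

```text
time_s: 18.6
eef_pos: [630.2, -209.8, -16.5]
ee_rot: [-0.48, 0.52, -0.48, -0.519]
force: [-3.4, 1.3, 8.8]
grip_width: 0.573
```

Call:
send_rows --rows "0.62 -0.1 0 0 0; 0.7 -0.1 0 0 0; 0.75 -0.1 0 0 0; 0.75 -0.1 0 0 0; 0.75 -1 0 0 0; 0.75 -4 0 0 0; 0.75 -8 0 0 0; 0.75 -10 0 0 0; 0.75 -10 0 0 0"

```text
time_s: 19.5
eef_pos: [631.3, -210.4, 86.1]
ee_rot: [-0.48, 0.522, -0.479, -0.517]
force: [-0.2, -0.4, 0.3]
grip_width: 0.751
```

Run:
```python
from h import *
st();go(400,259,80,104)
q=wcap();save(q,'w13.png')
```

```text
t19.5 p [ 631.3 -210.4   86.1] tilt [ 0.006 -0.003 -1.   ] jaw94.6 F [-0.2 -0.4  0.3] g0.751 q [-0.5   0.71  1.17  0.    1.25 -2.15]
to (400, 259, 80) shift cm [ 0.32 19.32 48.63]  yaw units -1.89 (world turn 9.4) ; q1->0.57 q6 now -2.15
```

View pics/w13.png

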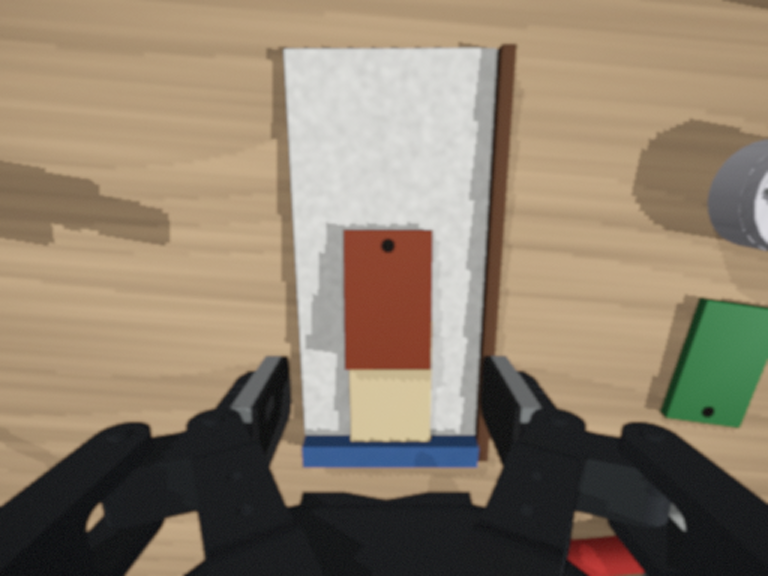

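Run:
```python
from h import *
q=wcap()
f=lambda u,v,z:np.round(ray(q,[[u/1.5,v/1.5]],z)[0],1)
print(f(388,231,16.5),f(388,369,24),f(388,441,16),f(388,48,8))
```

```text
[ 590.4 -212.5   16.5] [ 667.9 -206.2   24. ] [ 719.8 -202.    16. ] [ 499.3 -219.9    8. ]
```

Red-brown is leaning correctly on the pale tile, about 53 mm between centres. Next is black-brown.

Call:
send_rows --rows "0.75 0 19.4 48.7 -1.9; 0.75 0 19.4 48.7 -1.9; 0.75 0 19.4 48.7 -1.9; 0.75 0 19.4 48.7 -1.9; 0.75 0 19.4 48.7 -1.9; 0.75 0 19.4 48.7 -1.9; 0.75 0 19.4 48.7 -1.9; 0.75 0 19.4 48.7 -1.9; 0.75 0 19.4 48.7 -1.9; 0.75 0 19.4 48.7 -1.9; 0.75 0 19.4 48.7 -1.9; 0.75 0 19.4 48.7 -1.9"

```text
time_s: 20.8
eef_pos: [395.3, 262.4, 80.7]
ee_rot: [0.433, -0.558, 0.435, 0.559]
force: [0.1, 0.0, 0.1]
grip_width: 0.747
```

Call:
send_rows --rows "0.75 0 0 0 0; 0.75 0 0 0 0"

```text
time_s: 21.0
eef_pos: [397.8, 259.6, 81.3]
ee_rot: [0.435, -0.557, 0.436, 0.557]
force: [0.6, 0.2, -0.2]
grip_width: 0.749
```

Run:
```python
from h import *
st();go(400,259,80,104)
q=wcap();save(q,'w14.png')
r,c=rect(q,([0,0,0],[179,255,70]),(257,195),8,55);print(r)
go(r[0],r[1],-33,(r[4]+90))
```

```text
t21.0 p [397.8 259.6  81.3] tilt [-0.001 -0.001 -1.   ] jaw104.0 F [ 0.6  0.2 -0.2] g0.749 q [ 0.33  0.34  1.8  -0.    1.01 -1.48]
to (400, 259, 80) shift cm [ 0.13 -0.2  -0.11]  yaw units 0.00 (world turn -0.0) ; q1->0.57 q6 now -1.48
[395.9 259.9  77.2  47.8  14. ]
to (np.float64(395.9), np.float64(259.9), -33) shift cm [11.44  0.18  0.09]  yaw units -0.00 (world turn 0.0) ; q1->0.58 q6 now -1.48
```

View pics/w14.png

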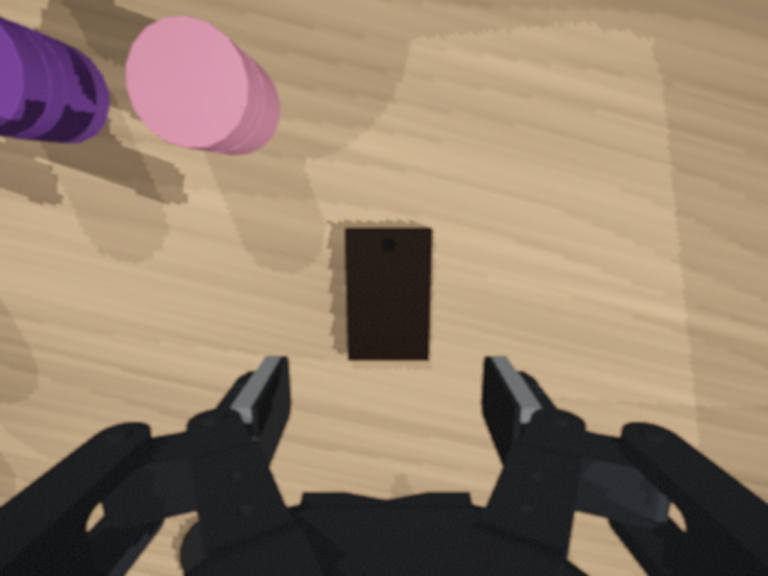

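Call:
send_rows --rows "0.7 4 0.1 0.1 0; 0.7 8 0.1 0.1 0; 0.65 10.5 0.1 0.1 0; 0.65 11.3 0.1 0.1 0; 0.65 11.4 0.1 0.1 0; 0.4 11.4 0.1 0.1 0; 0.4 11.4 0.1 0.1 0; 0.4 11.4 0.1 0.1 0; 0.4 11.4 0.1 0.1 0"

```text
time_s: 21.95
eef_pos: [396.8, 261.3, -31.5]
ee_rot: [-0.435, 0.558, -0.435, -0.557]
force: [-0.8, -0.8, 3.7]
grip_width: 0.566
```

Call:
send_rows --rows "0.4 -1 0 0 0; 0.4 -4 0 0 0; 0.4 -8 0 0 0; 0.4 -11 0 0 0; 0.4 -11 0 0 0; 0.4 -11 0 0 0"

```text
time_s: 22.55
eef_pos: [396.4, 261.2, 78.4]
ee_rot: [-0.435, 0.558, -0.435, -0.557]
force: [-0.2, -0.3, -0.1]
grip_width: 0.569
```

Run:
```python
from h import *
st();go(575.5,-213,40,94.7)
q=wcap();save(q,'w15.png')
```

```text
t22.6 p [396.4 261.2  78.4] tilt [ 0.001  0.    -1.   ] jaw104.1 F [-0.2 -0.3 -0.1] g0.569 q [ 0.34  0.34  1.8   0.    1.   -1.48]
to (575.5, -213, 40) shift cm [  3.84  -5.84 -50.35]  yaw units 1.87 (world turn -9.4) ; q1->-0.35 q6 now -1.48
```

View pics/w15.png

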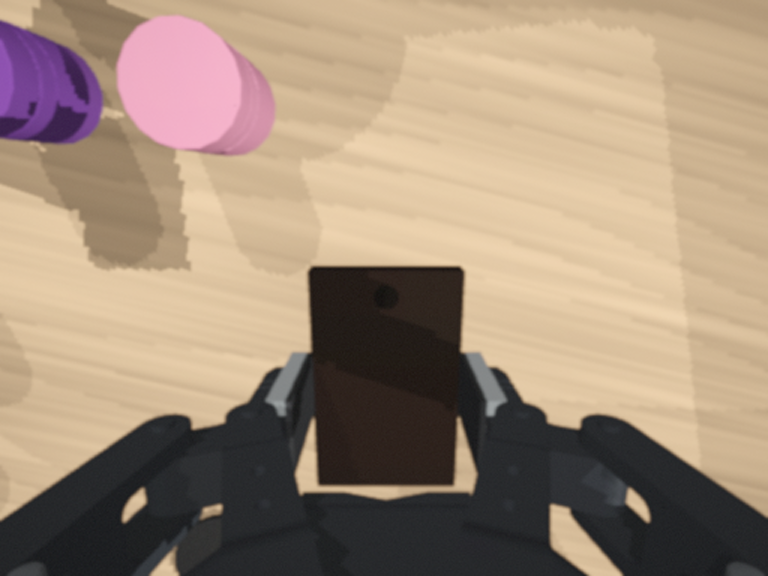

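Call:
send_rows --rows "0.4 0 -5.8 -50.3 1.9; 0.4 0 -5.8 -50.3 1.9; 0.4 0 -5.8 -50.3 1.9; 0.4 0 -5.8 -50.3 1.9; 0.4 0 -5.8 -50.3 1.9; 0.4 0 -5.8 -50.3 1.9; 0.4 0 -5.8 -50.3 1.9; 0.4 0 -5.8 -50.3 1.9; 0.4 0 -5.8 -50.3 1.9; 0.4 2 -5.8 -50.3 1.9; 0.4 3.8 -5.8 -50.3 1.9; 0.4 3.8 -5.8 -50.3 1.9"

```text
time_s: 23.8
eef_pos: [572.7, -213.0, 35.4]
ee_rot: [0.48, -0.516, 0.481, 0.522]
force: [0.0, 0.1, -1.0]
grip_width: 0.566
```

Call:
send_rows --rows "0.4 0 0 0 0; 0.4 0 0 0 0"

```text
time_s: 24.0
eef_pos: [575.0, -211.6, 40.7]
ee_rot: [-0.479, 0.52, -0.479, -0.52]
force: [-0.2, 0.3, -0.0]
grip_width: 0.568
```

Run:
```python
from h import *
st();go(575.5,-213,-11,94.7)
q=wcap();save(q,'w16.png')
```

```text
t24.0 p [ 575.  -211.6   40.7] tilt [ 0.001 -0.    -1.   ] jaw94.6 F [-0.2  0.3 -0. ] g0.568 q [-0.54  0.66  1.4   0.    1.09 -2.2 ]
to (575.5, -213, -11) shift cm [ 5.17 -0.03 -0.14]  yaw units -0.01 (world turn 0.1) ; q1->-0.35 q6 now -2.20
```

View pics/w16.png

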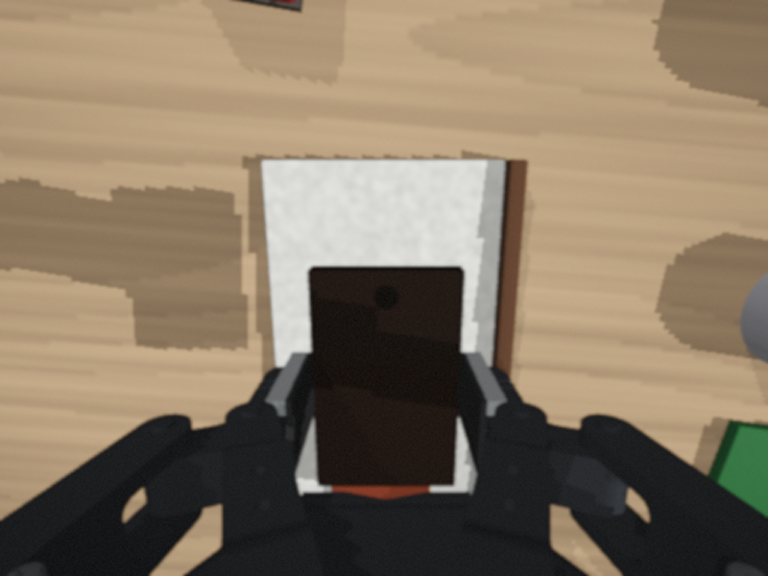

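Call:
send_rows --rows "0.4 2 -0.1 -0.1 0; 0.4 4 -0.1 -0.1 0; 0.4 4.8 -0.1 -0.1 0; 0.4 5.1 -0.1 -0.1 0; 0.4 5.1 -0.1 -0.1 0; 0.4 5.1 -0.1 -0.1 0"

```text
time_s: 24.65
eef_pos: [576.5, -213.8, -10.1]
ee_rot: [-0.48, 0.52, -0.48, -0.519]
force: [0.5, -0.1, 0.2]
grip_width: 0.571
```

Call:
send_rows --rows "0.4 0.1 0 0 0; 0.4 0.1 0 0 0; 0.4 0.1 0 0 0"

```text
time_s: 24.95
eef_pos: [576.0, -213.7, -11.9]
ee_rot: [-0.48, 0.52, -0.48, -0.519]
force: [0.6, 0.6, 0.3]
grip_width: 0.568
```

Call:
send_rows --rows "0.4 0.1 0 0 0; 0.4 0.15 0 0 0; 0.4 0.15 0 0 0"

```text
time_s: 25.25
eef_pos: [576.0, -213.7, -13.4]
ee_rot: [-0.48, 0.52, -0.48, -0.519]
force: [-2.5, -1.0, 4.1]
grip_width: 0.571
```

Contact on red-brown. I release.

Call:
send_rows --rows "0.62 -0.1 0 0 0; 0.7 -0.1 0 0 0; 0.75 -0.1 0 0 0; 0.75 -0.1 0 0 0; 0.75 -1 0 0 0; 0.75 -4 0 0 0; 0.75 -8 0 0 0; 0.75 -10 0 0 0; 0.75 -10 0 0 0; 0.75 -10 0 0 0"

```text
time_s: 26.25
eef_pos: [575.8, -213.5, 86.3]
ee_rot: [0.48, -0.52, 0.48, 0.52]
force: [0.2, -0.9, -1.0]
grip_width: 0.75
```

Run:
```python
from h import *
st();go(405,-276,80,86.5)
q=wcap();save(q,'w17.png')
```

```text
t26.2 p [ 575.8 -213.5   86.3] tilt [-0.  0. -1.] jaw94.6 F [ 0.2 -0.9 -1. ] g0.750 q [-0.55  0.61  1.35  0.    1.18 -2.2 ]
to (405, -276, 80) shift cm [ 0.63 17.52 -4.87]  yaw units 1.61 (world turn -8.1) ; q1->-0.60 q6 now -2.20
```

View pics/w17.png

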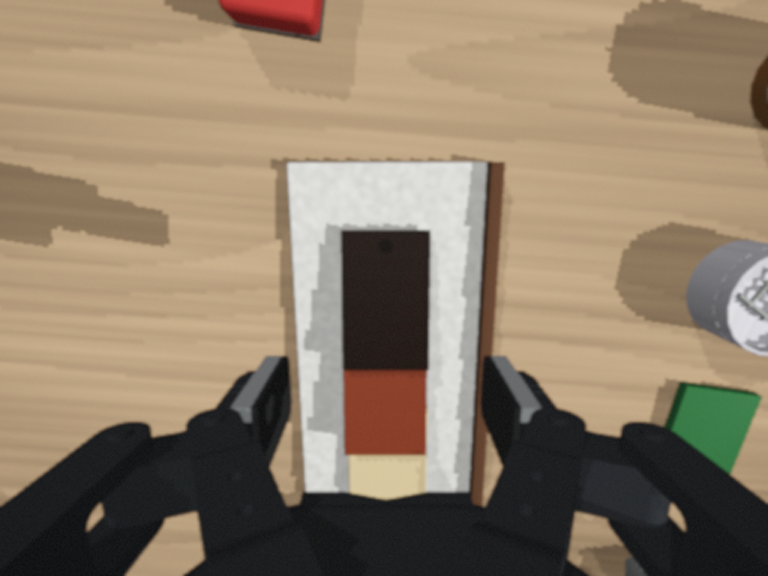

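All three tiles are fanned and centred on the board. Next is the block.

Call:
send_rows --rows "0.8 0 17.5 -4.8 1.6; 0.8 0 17.5 -4.8 1.6; 0.8 0 17.5 -4.8 1.6; 0.8 0 17.5 -4.8 1.6; 0.8 0.5 17.5 -4.8 1.6; 0.8 0.5 17.5 -4.8 1.6; 0.8 0.5 17.5 -4.8 1.6"

```text
time_s: 27.0
eef_pos: [405.8, -274.9, 80.8]
ee_rot: [0.515, -0.485, 0.515, 0.485]
force: [-0.4, 0.1, -0.6]
grip_width: 0.801
```

Run:
```python
from h import *
st()
q=wcap();save(q,'w18.png')
r,c=rect(q,([0,150,40],[8,255,255],[172,150,40],[179,255,255]),(257,195),30,80);print(r)
go(r[0],r[1],-28,(r[4]+90))
```

```text
t27.0 p [ 405.8 -274.9   80.8] tilt [-0.001  0.001 -1.   ] jaw86.6 F [-0.4  0.1 -0.6] g0.801 q [-0.84  0.37  1.75  0.    1.02 -2.35]
[ 402.2 -279.    69.5   43.2   -4.1]
to (np.float64(402.2), np.float64(-279.0), -28) shift cm [10.89  0.35 -0.44]  yaw units 0.15 (world turn -0.7) ; q1->-0.61 q6 now -2.35
```

View pics/w18.png

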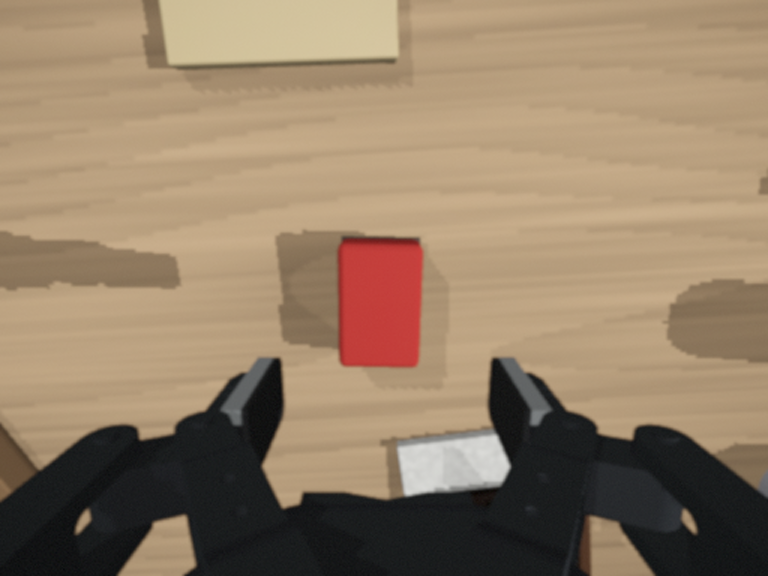

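Call:
send_rows --rows "0.8 4 0.3 -0.4 0.1; 0.8 8 0.3 -0.4 0.1; 0.75 10 0.3 -0.4 0.1; 0.75 10.7 0.3 -0.4 0.1; 0.75 10.7 0.3 -0.4 0.1; 0.3 10.7 0.3 -0.4 0.1; 0.3 10.7 0.3 -0.4 0.1; 0.3 10.7 0.3 -0.4 0.1; 0.3 10.7 0.3 -0.4 0.1; 0.3 10.7 0.3 -0.4 0.1"

```text
time_s: 28.05
eef_pos: [402.9, -279.8, -24.4]
ee_rot: [0.517, -0.484, 0.517, 0.482]
force: [0.3, 0.9, 6.7]
grip_width: 0.519
```

Call:
send_rows --rows "0.3 -1 0 0 0; 0.3 -4 0 0 0; 0.3 -8 0 0 0; 0.3 -12 0 0 0; 0.3 -12 0 0 0; 0.3 -12 0 0 0"

```text
time_s: 28.65
eef_pos: [402.1, -279.2, 95.1]
ee_rot: [0.517, -0.483, 0.517, 0.482]
force: [-0.3, 0.3, -1.4]
grip_width: 0.517
```

Run:
```python
from h import *
st();go(611,292,90,90)
q=wcap();save(q,'w19.png')
```

```text
t28.6 p [ 402.1 -279.2   95.1] tilt [ 0.001 -0.001 -1.   ] jaw86.1 F [-0.3  0.3 -1.4] g0.517 q [-0.85  0.35  1.74 -0.    1.05 -2.35]
to (611, 292, 90) shift cm [  0.46 -16.92  58.42]  yaw units -0.79 (world turn 3.9) ; q1->0.45 q6 now -2.35
```

View pics/w19.png

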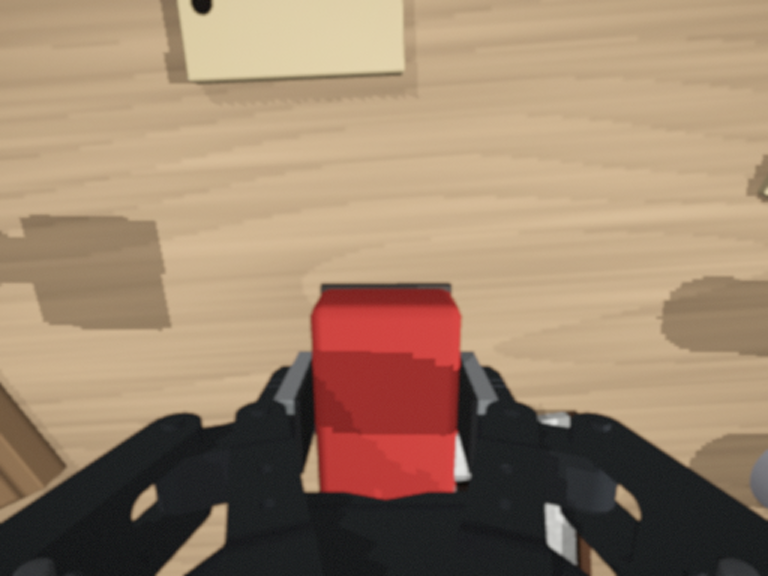

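Call:
send_rows --rows "0.3 0 -16.9 58.4 -0.8; 0.3 0 -16.9 58.4 -0.8; 0.3 0 -16.9 58.4 -0.8; 0.3 0 -16.9 58.4 -0.8; 0.3 0 -16.9 58.4 -0.8; 0.3 0 -16.9 58.4 -0.8; 0.3 0 -16.9 58.4 -0.8; 0.3 0 -16.9 58.4 -0.8; 0.3 0 -16.9 58.4 -0.8; 0.3 0 -16.9 58.4 -0.8; 0.3 0 -16.9 58.4 -0.8; 0.3 0 -16.9 58.4 -0.8"

```text
time_s: 29.9
eef_pos: [607.5, 286.2, 92.4]
ee_rot: [0.499, -0.5, 0.501, 0.501]
force: [0.6, -0.2, -0.3]
grip_width: 0.521
```

Call:
send_rows --rows "0.3 0 0 0 0; 0.3 0 0 0 0; 0.3 0 0 0 0"

```text
time_s: 30.2
eef_pos: [607.5, 283.3, 93.3]
ee_rot: [0.499, -0.5, 0.501, 0.5]
force: [0.4, -1.0, -1.0]
grip_width: 0.517
```

Run:
```python
from h import *
st();go(611,292,-20,90)
q=wcap();save(q,'w20.png')
```

```text
t30.2 p [607.5 283.3  93.3] tilt [-0.002 -0.001 -1.   ] jaw90.0 F [ 0.4 -1.  -1. ] g0.517 q [ 0.26  0.72  1.13 -0.    1.29 -1.31]
to (611, 292, -20) shift cm [11.33 -0.38  0.88]  yaw units 0.00 (world turn -0.0) ; q1->0.45 q6 now -1.31
```

View pics/w20.png

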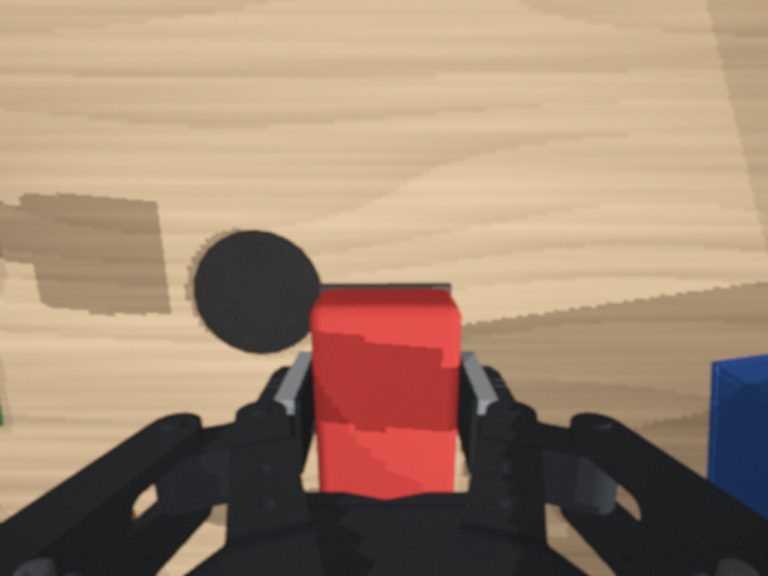

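Run:
```python
from h import *
q=wcap()
r,c=rect(q,([0,0,0],[179,255,75]),(171,194),5,46);print(r)
f=lambda u,v,z:np.round(ray(q,[[u/1.5,v/1.5]],z)[0],1)
print(f(257,291,5),f(194,291,5),f(320,291,5),'tray',f(711,370,60),f(711,370,120),f(711,505,0))
```

```text
[607.7 203.1  75.8  74.6 -23.6]
[606.7 203.4   5. ] [606.7 164.7   5. ] [606.7 242.    5. ] tray [634.4 448.   60. ] [607.3 400.4 120. ] [766.3 515.5   0. ]
```

Call:
send_rows --rows "0.3 3 -0.2 0.7 0; 0.3 6 -0.2 0.7 0; 0.3 9 -0.2 0.7 0; 0.3 11 -0.2 0.7 0; 0.3 11.5 -0.2 0.7 0; 0.3 11.5 -0.2 0.7 0; 0.3 11.5 -0.2 0.7 0"

```text
time_s: 31.0
eef_pos: [610.9, 291.3, -19.0]
ee_rot: [0.501, -0.501, 0.499, 0.5]
force: [0.5, -0.5, -1.0]
grip_width: 0.52
```

Call:
send_rows --rows "0.3 0.1 0 0 0; 0.3 0.2 0 0 0; 0.3 0.2 0 0 0"

```text
time_s: 31.3
eef_pos: [610.1, 291.4, -22.3]
ee_rot: [-0.5, 0.5, -0.5, -0.5]
force: [-0.3, 0.0, -1.4]
grip_width: 0.519
```

Call:
send_rows --rows "0.3 0.1 0 0 0; 0.3 0.2 0 0 0; 0.3 0.2 0 0 0"

```text
time_s: 31.6
eef_pos: [610.1, 291.4, -24.3]
ee_rot: [-0.5, 0.5, -0.5, -0.5]
force: [-1.1, -0.5, 1.8]
grip_width: 0.521
```

Call:
send_rows --rows "0.6 0 0 0 0; 0.7 0 0 0 0; 0.7 0 0 0 0; 0.7 -2 0 0 0; 0.7 -6 0 0 0; 0.7 -10 0 0 0; 0.7 -12 0 0 0; 0.7 -12 0 0 0"

```text
time_s: 32.4
eef_pos: [611.5, 291.9, 98.9]
ee_rot: [0.502, -0.501, 0.498, 0.499]
force: [0.7, 0.0, -0.8]
grip_width: 0.702
```

Run:
```python
from h import *
st();go(444,-1,110,90);go(444,-1,110,0)
q=wcap();save(q,'w21.png')
```

```text
t32.4 p [611.5 291.9  98.9] tilt [ 0.006  0.002 -1.   ] jaw90.1 F [ 0.7  0.  -0.8] g0.702 q [ 0.27  0.73  1.11  0.    1.3  -1.3 ]
to (444, -1, 110) shift cm [ -1.26  16.78 -29.26]  yaw units 0.01 (world turn -0.1) ; q1->-0.00 q6 now -1.30
to (444, -1, 110) shift cm [ -1.26  16.78 -29.26]  yaw units -17.99 (world turn 89.9) ; q1->-0.00 q6 now -1.30
```

View pics/w21.png

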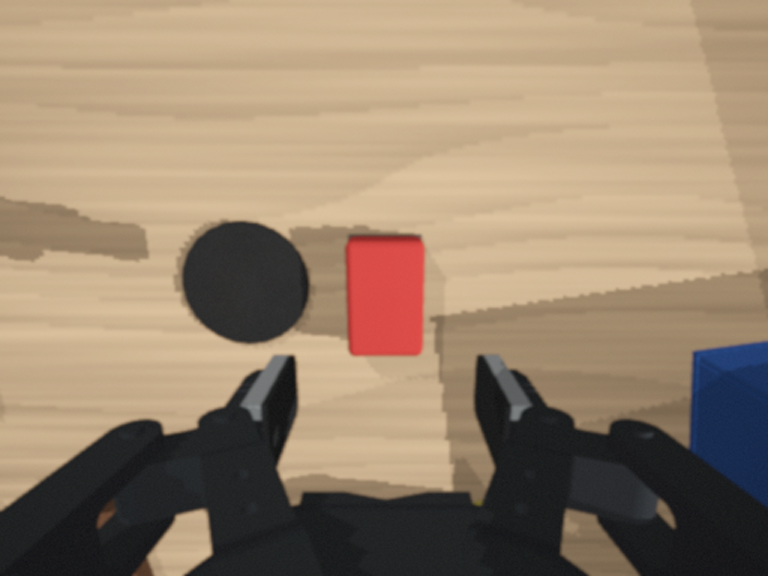

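Call:
send_rows --rows "0.9 0 16.8 -29.2 0; 0.9 0 16.8 -29.2 0; 0.9 0 16.8 -29.2 0; 0.9 0 16.8 -29.2 0; 0.9 0 16.8 -29.2 0; 0.9 0 16.8 -29.2 0; 0.9 0 16.8 -29.2 0; 0.9 0 16.8 -29.2 0; 0.9 0 16.8 -29.2 0; 0.9 0 16.8 -29.2 0; 0.9 0 16.8 -29.2 0"

```text
time_s: 33.55
eef_pos: [442.5, 0.0, 94.8]
ee_rot: [0.499, -0.5, 0.499, 0.501]
force: [0.2, 1.3, 1.0]
grip_width: 0.9
```

Run:
```python
from h import *
st();
q=wcap();save(q,'w22.png')
hsv=cv2.cvtColor(np.array(q['pixels']),cv2.COLOR_RGB2HSV);print(hsv[190,257])
r,c=rect(q,([0,0,150],[179,45,255]),(257,210),60,60);print(r)
go(r[0],r[1],-16)
print([(np.round(d['location']),round(d['confidence'],2)) for d in nets.spot_point(q,'pot_c')])
```

```text
t33.5 p [442.5   0.   94.8] tilt [-0.001  0.    -1.   ] jaw90.1 F [0.2 1.3 1. ] g0.900 q [-0.27  0.25  1.87  0.    1.02 -1.84]
[ 30  10 208]
[442.   -2.1  50.5  49.7 -66.1]
to (np.float64(442.0), np.float64(-2.1), -16) shift cm [11.09  0.04 -0.21] 
[(array([444.,  -2.,  33.]), 0.88), (array([334.,  70.,  29.]), 0.56), (array([317., 158.,  30.]), 0.55)]
```

View pics/w22.png

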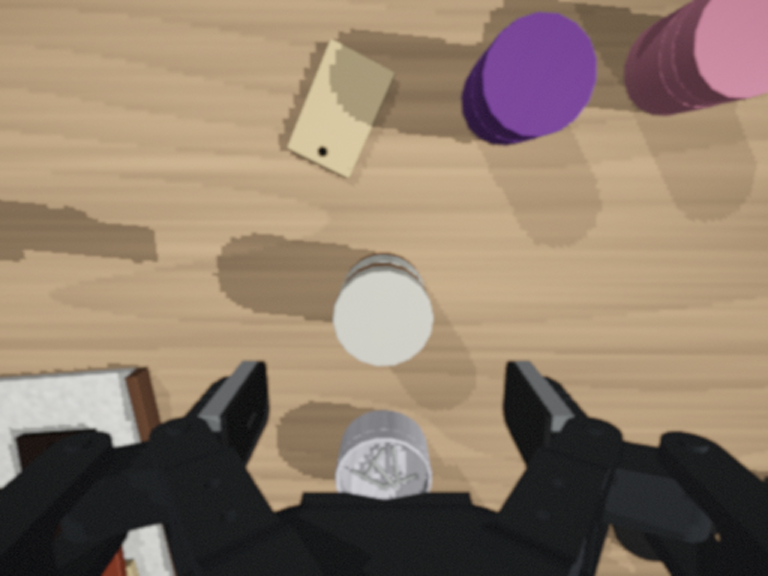

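Call:
send_rows --rows "0.9 3 0 -0.2 0; 0.9 6 0 -0.2 0; 0.9 8.5 0 -0.2 0; 0.9 9.8 0 -0.2 0; 0.9 9.8 0 -0.2 0; 0.3 9.8 0 -0.2 0; 0.3 9.8 0 -0.2 0; 0.3 9.8 0 -0.2 0; 0.3 9.8 0 -0.2 0; 0.3 9.8 0 -0.2 0; 0.3 9.8 0 -0.2 0"

```text
time_s: 34.75
eef_pos: [443.1, -2.9, -1.7]
ee_rot: [-0.5, 0.501, -0.499, -0.5]
force: [-0.1, 1.1, 6.7]
grip_width: 0.575
```

Call:
send_rows --rows "0.3 -1 0 0 0; 0.3 -3 0 0 0; 0.3 -6 0 0 0; 0.3 -10 0 0 0; 0.3 -10 0 0 0; 0.3 -10 0 0 0"

```text
time_s: 35.35
eef_pos: [442.4, -2.8, 98.0]
ee_rot: [-0.5, 0.501, -0.499, -0.5]
force: [-0.0, 0.5, -2.1]
grip_width: 0.575
```

Run:
```python
from h import *
st();go(609.5,203.5,92,90)
q=wcap();save(q,'w23.png')
```

```text
t35.4 p [442.4  -2.8  98. ] tilt [ 0.002 -0.    -1.   ] jaw90.1 F [-0.   0.5 -2.1] g0.575 q [-0.27  0.25  1.87 -0.    1.02 -1.84]
to (609.5, 203.5, 92) shift cm [  0.61 -16.73  20.61]  yaw units 0.01 (world turn -0.1) ; q1->0.32 q6 now -1.84
```

View pics/w23.png

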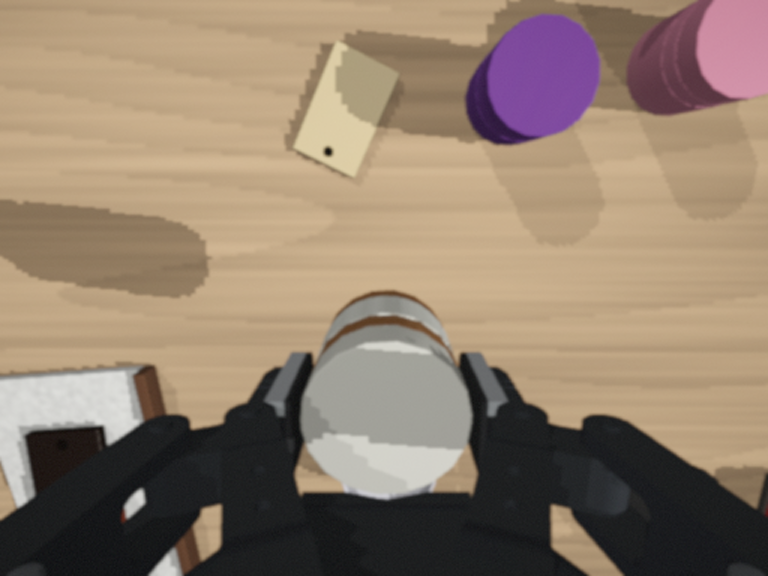

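Call:
send_rows --rows "0.3 0 -4 5 0; 0.3 0 -8 10 0; 0.3 0 -12 15 0; 0.3 0 -15.5 19 0; 0.3 0 -16.7 20.6 0; 0.3 0 -16.7 20.6 0; 0.3 2 -16.7 20.6 0; 0.3 4 -16.7 20.6 0; 0.3 6 -16.7 20.6 0; 0.3 6 -16.7 20.6 0; 0.3 6 -16.7 20.6 0"

```text
time_s: 36.5
eef_pos: [608.7, 203.3, 36.7]
ee_rot: [0.499, -0.5, 0.5, 0.501]
force: [0.3, 0.4, 0.3]
grip_width: 0.572
```

Run:
```python
from h import *
st();go(609.5,203.5,5,90)
q=wcap();save(q,'w24.png')
```

```text
t36.5 p [608.7 203.3  36.7] tilt [-0.002 -0.    -1.   ] jaw90.1 F [0.3 0.4 0.3] g0.572 q [ 0.14  0.72  1.29 -0.    1.13 -1.43]
to (609.5, 203.5, 5) shift cm [ 3.17 -0.08  0.02]  yaw units 0.01 (world turn -0.1) ; q1->0.32 q6 now -1.43
```

View pics/w24.png

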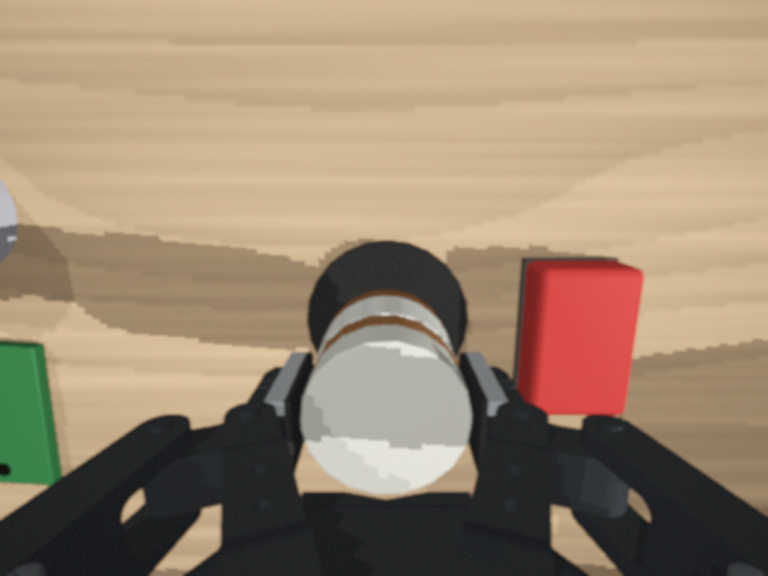

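Run:
```python
from h import *
q=wcap();save(q,'w25.png')
f=lambda u,v,z:np.round(ray(q,[[u/1.5,v/1.5]],z)[0],1)
print(f(388,241,5),f(308,315,5),f(467,315,5),'potfoot near edge',f(387,292,39),'lid',f(387,494,98),f(387,340,98))
```

```text
[570.  203.6   5. ] [606.3 164.5   5. ] [606.3 242.4   5. ] potfoot near edge [586.  203.1  39. ] lid [634.2 203.   98. ] [584.4 202.9  98. ]
```

Call:
send_rows --rows "0.3 1 -0.1 0 0; 0.3 2 -0.1 0 0; 0.3 2.6 -0.1 0 0; 0.3 2.9 -0.1 0 0; 0.3 2.9 -0.1 0 0; 0.3 2.9 -0.1 0 0"

```text
time_s: 37.2
eef_pos: [610.3, 203.4, 8.5]
ee_rot: [-0.5, 0.5, -0.5, -0.5]
force: [-0.2, -0.7, -1.5]
grip_width: 0.574
```

Call:
send_rows --rows "0.3 0.2 0 0 0; 0.3 0.3 0 0 0; 0.3 0.4 0 0 0; 0.3 0.4 0 0 0"

```text
time_s: 37.6
eef_pos: [610.1, 203.3, 4.2]
ee_rot: [0.5, -0.5, 0.5, 0.5]
force: [-1.0, -0.3, -1.3]
grip_width: 0.576
```

Call:
send_rows --rows "0.3 0.1 0 0 0; 0.3 0.15 0 0 0; 0.3 0.15 0 0 0"

```text
time_s: 37.9
eef_pos: [610.3, 203.4, 3.4]
ee_rot: [-0.5, 0.5, -0.5, -0.5]
force: [-1.9, -0.6, 5.9]
grip_width: 0.573
```

Call:
send_rows --rows "0.6 0 0 0 0; 0.75 0 0 0 0; 0.8 0 0 0 0; 0.8 0 0 0 0; 0.8 -3 0 0 0; 0.8 -7 0 0 0; 0.8 -11 0 0 0; 0.8 -13 0 0 0; 0.8 -13 0 0 0"

```text
time_s: 38.8
eef_pos: [611.6, 203.6, 136.3]
ee_rot: [-0.501, 0.502, -0.498, -0.499]
force: [-0.0, -0.1, -0.2]
grip_width: 0.8
```

Run:
```python
from h import *
st();go(166,498,198)
q=wcap();save(q,'w26.png')
```

```text
t38.8 p [611.6 203.6 136.3] tilt [ 0.006  0.001 -1.   ] jaw90.1 F [-0.  -0.1 -0.2] g0.800 q [ 0.14  0.62  1.19  0.    1.32 -1.43]
to (166, 498, 198) shift cm [-6.42 44.49 29.49]
```

View pics/w26.png

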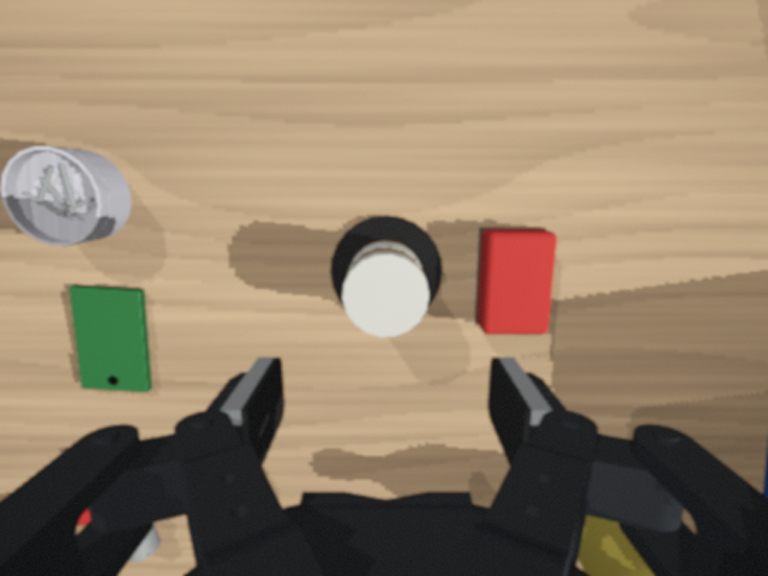

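Pot is on the mat and upright. I clear the arm for a final check.

Call:
send_rows --rows "0.8 -6 5 0 0; 0.8 -6 15 5 0; 0.8 -6 25 12 0; 0.8 -6 32 20 0; 0.8 -6 38 27 0; 0.8 -6 38 27 0; 0.8 -6 38 27 0; 0.8 -6 38 27 0; 0.8 -6 38 27 0; 0.8 -6 38 27 0"

```text
time_s: 39.85
eef_pos: [227.4, 473.7, 191.3]
ee_rot: [-0.499, 0.5, -0.5, -0.5]
force: [1.3, 0.0, 0.3]
grip_width: 0.8
```

Run:
```python
from h import *
st()
for c in ['scene','top']:
    p=capture(c);save(p,c+'F.png')
    for t in ['pale_c','red_brown_c','black_brown_c','pot_c','block_c','board','mat','green','tin']:
        print(c,t,[(np.round(d['location']).tolist(),round(d['confidence'],2)) for d in nets.spot_point(p,t)])
im=cv2.cvtColor(np.array(p['pixels']),cv2.COLOR_RGB2BGR)
cv2.imwrite('pics/topFc.png',cv2.resize(im[70:190,120:380],(800,369),interpolation=cv2.INTER_CUBIC))
p=capture('scene');im=cv2.cvtColor(np.array(p['pixels']),cv2.COLOR_RGB2BGR)
cv2.imwrite('pics/sceFc.png',cv2.resize(im[220:360,130:270],(600,600),interpolation=cv2.INTER_CUBIC))
```

```text
t39.9 p [227.4 473.7 191.3] tilt [-0.002 -0.002 -1.   ] jaw90.1 F [1.3 0.  0.3] g0.800 q [ 0.9   0.32  1.5   0.    1.32 -0.67]
scene pale_c [([688.0, -202.0, 15.0], 0.8), ([247.0, -319.0, 4.0], 0.73), ([339.0, -29.0, 5.0], 0.72), ([611.0, 291.0, 12.0], 0.56)]
scene red_brown_c [([628.0, -210.0, 17.0], 0.83)]
scene black_brown_c [([577.0, -217.0, 18.0], 0.61), ([614.0, 292.0, 11.0], 0.34)]
scene pot_c [([332.0, 63.0, 27.0], 0.83), ([321.0, 160.0, 28.0], 0.83), ([618.0, 203.0, 35.0], 0.68)]
scene block_c [([613.0, 292.0, 11.0], 0.7), ([554.0, -4.0, 4.0], 0.17)]
scene board [([621.0, -211.0, 2.0], 0.75)]
scene mat [([611.0, 209.0, 4.0], 0.8)]
scene green [([665.0, 3.0, -4.0], 0.86)]
scene tin [([554.0, -2.0, 2.0], 0.78)]
top pale_c [([344.0, -26.0, -0.0], 0.94), ([244.0, -320.0, 5.0], 0.87)]
top red_brown_c [([630.0, -210.0, 18.0], 0.9), ([559.0, -5.0, -4.0], 0.48)]
top black_brown_c [([579.0, -216.0, 14.0], 0.82)]
top pot_c [([335.0, 67.0, 29.0], 0.85), ([319.0, 154.0, 30.0], 0.75), ([610.0, 204.0, 33.0], 0.74)]
top block_c [([617.0, 291.0, 12.0], 0.62)]
top board [([626.0, -207.0, 2.0], 0.57)]
top mat [([613.0, 204.0, -3.0], 0.66)]
top green [([663.0, 3.0, -3.0], 0.58), ([615.0, 206.0, -3.0], 0.24)]
top tin [([559.0, -2.0, 0.0], 0.75)]
```

View pics/topF.png

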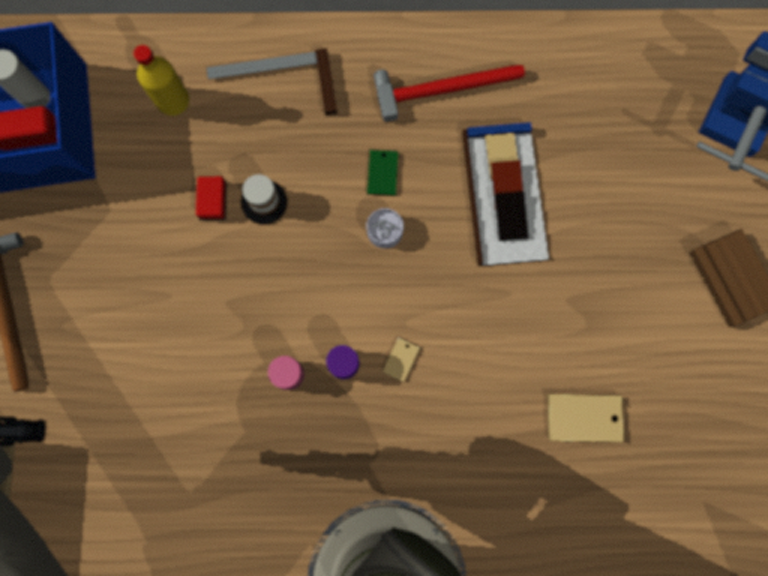

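View pics/sceFc.png

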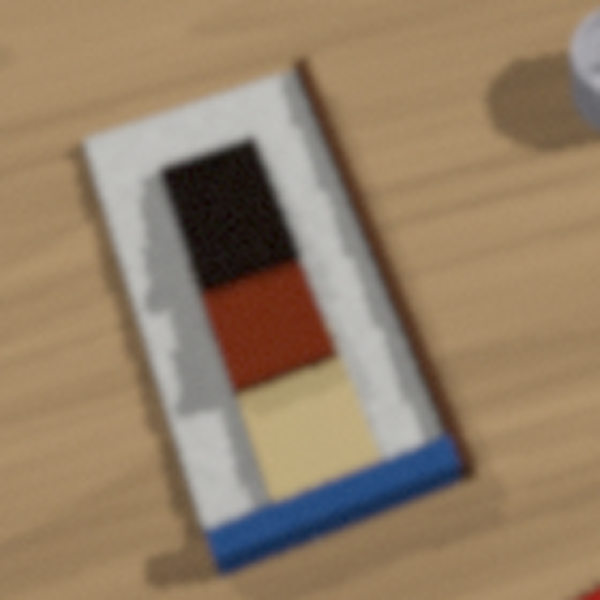

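```bash
python3 -c "
from h import *
workorder.finish_job();st()"
```

```text
the job is handed in; nothing more can be done
the job is handed in; nothing more can be done
```

The job is done and handed in at about 40 s of the 115 s allowed. No verdict was reported, so the checks below are my own.

**Tile row:** pale lies flat against the blue stop. Red-brown and then black-brown each lie about a third onto the tile before. All three are on the mid-line and square to the board. Centre spacings measure about 54 mm (pale to red-brown) and 52 mm (red-brown to black-brown). I did not measure the lean angles directly. The overlaps imply about 0.15 rad for both, and the views agree.

**Pot:** upright at about (610, 204) mm, on the mat centre at about (610, 204) mm.

**Block:** flat on the table at about (611, 291) mm. That is about 88 mm to the left of the mat centre and level with it.

**Green sample and tin:** last network readings are within about 5 mm of the first, which is the networks' own error. The arm never touched either one.

**Checks that disagreed:**
- **Fingertip height:** the fingertips sit about 34 mm higher than the reported tool point. My first few attempts on the pale tile closed above it, and one pressed on it with 19 N. I corrected for this from the images and the force reading.
- **Network positions:** one final scene-camera reading put the pot 8 mm too far in x, and the top camera missed the partly covered pale tile. The pictures and the wrist-camera measurements contradict both.

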